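# Clear up after a fuse change

### The arm

A 7-joint arm with a two-finger parallel gripper is mounted at the origin on the work surface. World frame = base frame: x ahead of the robot, y to its left, z up, the work surface at z = 0. Lengths are in m, angles in rad, forces in N, time in s.
With the tool pointing down it reaches from about 0.4 to 0.85 m from the base axis. Payload 10.4 kg.
Tool frame: the origin (TCP) lies midway between the tips of the shut fingers; the grasp point (between the pads) lies 19 mm behind it (ctrl.hold_point_z is the distance from the TCP to the grasp point, in m); z points along the fingers, y is the line along which they close (so a half turn about z gives the same grasp; the last joint's range is limited). The gripper opens to 85 mm and grips with 20 to 120 N. Pads are 22 mm wide; open, the fingers measure 114 mm over their backs; the gripper's body (76 mm by 85 mm) begins 54 mm behind the grasp point. The pads swing forward as they close: fully open they stand 13 mm farther back than shut.
Start: joints at [-1.313, 0.332, -0.065, 1.46, 0.022, 1.35, -0.088], TCP at [0.173, 0.601, 0.231] pointing down, gripper open.
Joint ranges: [-2.6, 2.6], [-0.5, 2.12], [-1.47, 1.34], [0.16, 2.42], [-1.27, 4.41], [0.06, 2.06], [-2.6, 2.6]. Speed limits (rad/s): [2.22, 2.22, 2.79, 2.79, 3.14, 3.14, 3.14].

### API

Orientations are given as a unit quaternion [x, y, z, w].
In Python, from plant import ctrl, get_image, get_calibration gives the robot as it stands.
- The arm moves only by the tool servo_tool, never from a script. Its argument "steps" is a list of rows, each an object of numbers: "wx", "wy", "wz": the turn, a rotation vector about the tool's x, y, z scaled (see below); "x", "y", "z": the shift along the tool's x, y, z scaled (see below); "claw": the closure, from -1 (fully open) to 1 (shut). In form: [{"wx": .., "wy": .., "wz": .., "x": .., "y": .., "z": .., "claw": ..}, ...]. A call has 1 to 20 rows; each row is the pose to reach, as a shift and turn from the pose commanded when the call began, along the tool's axes at that moment; what a row does not reach only later rows make up. The controller multiplies each number of a shift by 0.4 m and each number of a turn by 90 degrees. A row lasts 1/12 s, in which the tool goes at most 41.7 mm and 7.16 degrees, less where a joint would pass 70% of its speed; a pose out of reach is approached as far as the arm can. A call with a number of a shift or a turn outside -1 to 1 is refused whole. A call with a gripper value outside its range is refused whole. The fingers move at their own pace and stop on an object; "squeeze" is the grip in N (left out, the last holds). Time passes only in rows, so rows that repeat a pose let the fingers close. It gives the time, the measured TCP pose, the force, the opening and the grip force at its end, in the units of the state.
- ctrl.sense(): the state, without advancing time (a new reading comes with each control period).
- get_image(name): name is "side" or "top" or "wrist"; returns the picture (420x560x3 uint8, blue, green, red); there is no depth.
- get_calibration(name): a dict with "K" (3x3 intrinsics, pixels), "cam_to_world" (4x4, takes a point from camera to world coordinates). Camera axes: x right, y up, looking along -z (the intrinsics and any distortion apply to the point x, -y, -z); pixel columns grow to the right and rows downward; lengths in m; the calibration is good to about 2 mm. A picture is of the moment at which its call begins: read the wrist's pose just before it. get_calibration takes no time and is no camera call; for the wrist camera it gives the pose at the moment of the call.
- ctrl.close_job(): hands the job in; it is judged then, once.
The state is a dict: "t": time; "q": joint angles; "joint_vel": joint speeds; "tau": joint torques, N m; "tool_pos": TCP position; "tcp_rot": TCP orientation; "force": force on the tool from outside, world axes, zero at the start; "wrist_torque": the same for the moment, N m; "gripper_width": opening from 0.0 (shut) to 1.0 (fully open); "grip_force": force on a finger pad.
Only numpy, scipy, OpenCV 4.12 (cv2) and the standard library are available. Lean on these libraries where they do the work, as an engineer would, in place of code of your own. Each camera call takes 0.05 s, during which the arm holds its last target. There are 200 camera calls.

### The job

The fuse in the holder has just been changed. Open the waste bin with its pedal, put every blown fuse into it, then ease the pedal slowly back up until the lid is shut (work the lid by its pedal only, and don't let it slam); after that push the blue cover straight down over the new fuse until both hooks click, and last press the red reset plunger right down to its stop and let it come back up. Don't disturb the other things on the shelf.

Things in the scene. Friction and masses are not known exactly. Their poses are not given: they have to be found in the camera images.
- bin: white square pedal bin fixed to the shelf, 190 x 190 mm, 150 tall, 5 mm walls, open inside down to 5 mm above the shelf (inside 180 x 180 mm); origin at the centre of its underside. Its own -x side carries the pedal, its own +x side the lid's hinge
- bin_mouth (a point): centre of the bin's mouth, at rim height (150 mm), under the lid when that is shut; axes as the bin's
- bin_lid: the bin's green lid with a white panel, 200 x 200 x 8 mm; origin on its hinge, on the bin's +x rim. Linked to the pedal: it opens 5.5 times the pedal's angle, to 1.65 rad (just past upright), while the pedal goes down 0.3 rad
- pedal (a joint): angle of the bin's pedal, rad: 0 up and level (lid shut), 0.3 fully down (lid fully open). The pedal is stiff and stays wherever it is left: about 8 N on the pad pushes it down, and it does not come back by itself: it has to be lifted, 2 to 5 N upwards at the pad (pinch the pad by its sides from above and raise it slowly)
- pedal_pad (a point): centre of the top of the black rubber pad at the end of the bin's steel pedal bar; pad 34 mm along the bar x 28 wide x 12 thick. The bar points out of the bin along the bin's own -x: pivot 70 mm above the shelf, 85 mm from there to the pad's centre, which is 78 mm out from the bin's wall. Pad top 76 mm above the shelf when up, about 51 when down. x runs along the bar towards the bin
- holder: fuse holder fixed to the shelf: black plate 240 (x) x 90 (y) x 22 mm high, origin at the centre of its underside. 55 mm from its middle towards its own -x is the white new fuse (already fitted) between two white snap hooks; 70 mm from its middle towards its own +x stands the yellow block of the reset plunger
- holder_seat (a point): the place of the cover: centre of the seat, on the plate's top (22 mm above the shelf), axes as the holder's; when home the cover's origin is here with its x along the holder's x, either way round. A grey plinth 66 x 38 x 6 mm here guides the cover's inside; the hooks stand 31 mm up from the seat at 31 mm either side along x, the fuse 30 mm up
- hook_a (a joint): how far the snap hook on the seat's +x side is bent inwards, rad: 0 at rest, about 0.1 while the cover's rib passes it, back to about 0 after the click
- hook_b (a joint): the same for the hook on the seat's -x side
- cover: blue plastic fuse cover, open underneath: 80 (x) x 50 (y) mm, 38 high, with a black grip tab on top 46 (x) x 16 (y) mm and 28 tall (tab top 66 mm over the origin); 90 g; origin at the centre of its underside. Inside 72 x 44 mm; ribs at both ends, 10 mm high, catch under the hooks. About 15 to 20 N straight down snaps it home
- plunger (a joint): how far the red reset plunger is pressed, m: 0 up, 0.012 at its stop. Spring: about 2 N to start, 7 N at the stop; springs back up by itself
- plunger_top (a point): centre of the top of the plunger's red round head, 36 mm across, 82 mm above the shelf when up; moves straight down
- adaptor: bystander: black plug adaptor 52 x 52 x 40 mm, origin at the centre of its underside; lies among the fuses
- first_aid: bystander: red first-aid box with white cross and spring clip, 110 x 240 x 150 mm plus handle, origin under its centre
- torch: bystander: silver torch standing on its lens, 52 mm across, 150 tall, origin under its centre
- saucer: bystander: white ceramic saucer 120 mm across, 20 high, origin under its centre
- opener: bystander: flat stainless bottle opener 110 x 40 x 4 mm, origin under it
- fuse1: a blown fuse: white ceramic body 46 long x 28 x 28 mm with red patches, and a flat copper blade 16 wide x 6 mm thick sticking out 13 mm at each end (72 mm overall), 110 g; origin at its centre (14 mm up when it lies on a side), x along its length; any of the four long faces may be up. May be absent
- fuse2: a blown fuse: white ceramic body 46 long x 28 x 28 mm with red patches, and a flat copper blade 16 wide x 6 mm thick sticking out 13 mm at each end (72 mm overall), 110 g; origin at its centre (14 mm up when it lies on a side), x along its length; any of the four long faces may be up. May be absent
- fuse3: a blown fuse: white ceramic body 46 long x 28 x 28 mm with red patches, and a flat copper blade 16 wide x 6 mm thick sticking out 13 mm at each end (72 mm overall), 110 g; origin at its centre (14 mm up when it lies on a side), x along its length; any of the four long faces may be up. May be absent
- fuse4: a blown fuse: white ceramic body 46 long x 28 x 28 mm with red patches, and a flat copper blade 16 wide x 6 mm thick sticking out 13 mm at each end (72 mm overall), 110 g; origin at its centre (14 mm up when it lies on a side), x along its length; any of the four long faces may be up. May be absent
- fuse5: a blown fuse: white ceramic body 46 long x 28 x 28 mm with red patches, and a flat copper blade 16 wide x 6 mm thick sticking out 13 mm at each end (72 mm overall), 110 g; origin at its centre (14 mm up when it lies on a side), x along its length; any of the four long faces may be up. May be absent
Not all that is in view belongs to the job. What is meant by the cover is not white, and is the smaller of those in its own colour. What is shaped like the fuse1 but green is not meant.

How it is judged:
On the way, in this order (a step that is already met when the one before it is completed fails the run):
1. the pedal is pressed down and the bin's lid is wide open (value of joint pedal above 0.25 rad), for 0.2 s.
2. every blown fuse is in the bin (x of fuse1 in the frame of bin between -0.09 and 0.09 m and y of fuse1 in the frame of bin between -0.09 and 0.09 m and height (world z) of each of fuse1, fuse2, fuse3, fuse4, fuse5 below 0.13 m and x of fuse2 in the frame of bin between -0.09 and 0.09 m and y of fuse2 in the frame of bin between -0.09 and 0.09 m and x of fuse3 in the frame of bin between -0.09 and 0.09 m and y of fuse3 in the frame of bin between -0.09 and 0.09 m and x of fuse4 in the frame of bin between -0.09 and 0.09 m and y of fuse4 in the frame of bin between -0.09 and 0.09 m and x of fuse5 in the frame of bin between -0.09 and 0.09 m and y of fuse5 in the frame of bin between -0.09 and 0.09 m), for 0.2 s.
3. the pedal is back up and the lid shut over the fuses (all of step 2 and value of joint pedal below 0.02 rad), for 0.2 s.
4. the cover is home over the new fuse and both hooks have sprung back (horizontal distance between cover and holder_seat below 0.006 m and z of cover in the frame of holder_seat below 0.003 m and angle between cover's own z axis and vertical below 0.08 rad and angle between the x axis of cover and the x axis of holder, either way round below 0.12 rad and value of joint each of hook_a, hook_b below 0.05 rad), for 0.2 s.
5. the reset plunger is down at its stop (value of joint plunger above 0.0105 m), for 0.1 s.
At the end, for the whole second after the job is handed in: every blown fuse lies inside the bin, the pedal is up within 0.02 rad with the lid shut, the cover sits on its seat (within 6 mm sideways, 3 mm in height, 0.12 rad) with both hooks sprung back (within 0.05 rad), and the plunger has come back up (within 2 mm) (all of step 3 and all of step 4 and value of joint plunger below 0.002 m and linear speed of cover below 0.02 m/s); the robot touches nothing.
It fails at once if the pedal comes up faster than 0.9 rad/s, so that the lid slams (velocity of joint pedal below -0.9 rad/s).
It fails at once if the robot pushes on the lid itself (over 3 N) (contact force between any of the fingers, the arm and bin_lid above 3 N).
It fails at once if a bystander is moved (by more than 5 cm for the adaptor, 3 cm for the others) (distance of adaptor from where it was at the start of the episode above 0.05 m or distance of any of first_aid, torch, saucer, opener from where it was at the start of the episode above 0.03 m).
Of fuse1, fuse2, fuse3, fuse4, fuse5 only 3 to 5 are there at a start; the rules pass over those that are not, and their reading is None.
At some moment in a run one of fuse1, fuse2, fuse3, fuse4, fuse5, cover may be knocked a few centimetres aside while the robot is not near it.
It also fails if it takes over 210 s, if anything falls off the work surface, if the arm or the gripper's body presses on something with over 40 N, if the wrist force passes 120 N, or if a joint passes its speed limit or range.

## Working session

There is one attempt and no reset: what is moved stays moved. The work goes in short steps, Python scripts to look and compute and a tool call to move; the robot and the scene stay as the last step left them, time stands still between calls to the robot, and variables do not carry over. Pictures are saved under pics/ and viewed, at most 16 in all, crops included, and the job is handed in when it is done.

Besides the shell and the picture viewer there is one more tool, called after "Request:" by a JSON object that holds its "name" and its "arguments". servo_tool: Moves the arm, as the interface text tells. Its arguments: {"type":"object","properties":{"steps":{"type":"array"},"squeeze":{"type":"number"}},"required":["steps"]}

```bash
ls; mkdir -p pics; cat > h.py <<'E'
import numpy as np, cv2
from plant import ctrl, get_image, get_calibration
from scipy.spatial.transform import Rotation as R
def ray(cal,px):
    K=np.array(cal["K"]);T=np.array(cal["cam_to_world"])
    d=np.linalg.inv(K)@np.array([px[0],px[1],1.0]); d=np.array([d[0],-d[1],-d[2]])
    return T[:3,3],T[:3,:3]@d
def onz(cal,px,z):
    o,d=ray(cal,px); return o+d*(z-o[2])/d[2]
def proj(cal,p):
    K=np.array(cal["K"]);T=np.array(cal["cam_to_world"])
    c=T[:3,:3].T@(np.array(p)-T[:3,3]); c=np.array([c[0],-c[1],-c[2]]); u=K@c; return u[:2]/u[2]
E
python3 - <<'E'
from h import *
for n in("top","side"):
    im=get_image(n);cv2.imwrite(f"pics/{n}0.png",im)
    c=get_calibration(n);print(n,{k:np.round(np.array(v),3).tolist() if k in("K","cam_to_world") else v for k,v in c.items()})
c=get_calibration("wrist");print(np.round(c["cam_to_world"],3).tolist(),np.round(c["K"],1).tolist())
s=ctrl.sense();print(s)
E
```

```text
pics
top {'K': [[489.493, 0.0, 282.135], [0.0, 489.493, 216.705], [0.0, 0.0, 1.0]], 'cam_to_world': [[-0.009, 0.993, -0.117, 0.421], [-1.0, -0.009, 0.002, 0.042], [0.001, 0.117, 0.993, 1.174], [0.0, 0.0, 0.0, 1.0]]}
side {'K': [[455.817, 0.0, 274.621], [0.0, 455.817, 215.029], [0.0, 0.0, 1.0]], 'cam_to_world': [[-0.979, 0.138, -0.15, 0.37], [-0.202, -0.571, 0.796, 0.911], [0.024, 0.809, 0.587, 0.733], [0.0, 0.0, 0.0, 1.0]]}
[[0.278, -0.91, -0.307, 0.093], [0.961, 0.263, 0.089, 0.622], [-0.0, -0.32, 0.948, 0.375], [0.0, 0.0, 0.0, 1.0]] [[291.1, 0.0, 277.5], [0.0, 291.1, 215.0], [0.0, 0.0, 1.0]]
{'t': 0.1, 'q': array([-1.31263068,  0.3327781 , -0.06475422,  1.46085654,  0.02159049,
        1.34990266, -0.08850811]), 'joint_vel': array([ 0.00048701, -0.00161073,  0.00108204, -0.0025242 ,  0.00110073,
        0.00098104,  0.00017754]), 'tau': array([ 1.19212000e-03, -6.26739979e+01,  4.89535171e-02, -3.92428386e+01,
        1.63447863e-02,  6.82667727e-03, -2.42235842e-05]), 'tool_pos': array([0.17305738, 0.6002119 , 0.2306151 ]), 'tcp_rot': array([ 1.39892320e-01,  9.90166526e-01, -6.20560798e-04, -7.23374969e-05]), 'force': array([ 0.33498571, -0.00960978, -1.30197095]), 'wrist_torque': array([ 0.02249655, -0.00729973,  0.01502228]), 'grip_force': 0.0, 'gripper_width': 0.997700833158761}
```

View pics/top0.png

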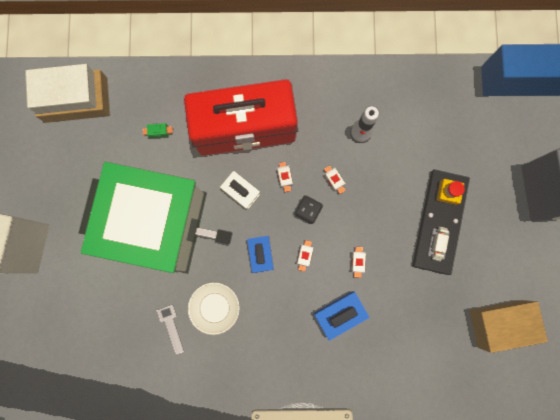

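View pics/side0.png

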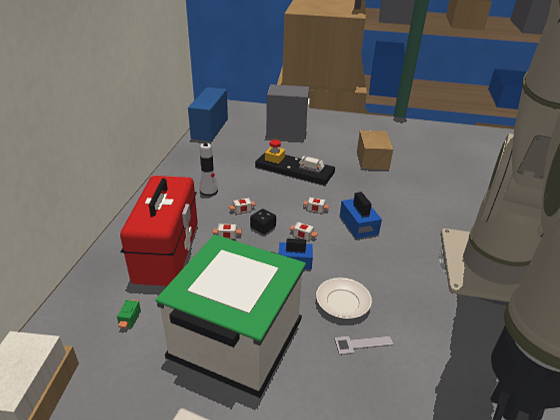

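The top view shows four white fuses with red patches at (285,177), (335,180), (305,255) and (358,262). The green lookalike at (157,130) is not meant. There are three cover candidates: white (240,190), small blue (260,254) and large blue (342,316). I choose the small blue one. The pedal pad is at (223,237), the plunger at (456,189) and the new fuse at (440,242).

```bash
cat > m.py <<'E'
from h import *
def mid(a,b):
    (o1,d1),(o2,d2)=a,b
    d1=d1/np.linalg.norm(d1);d2=d2/np.linalg.norm(d2)
    A=np.array([d1,-d2]).T; t=np.linalg.lstsq(A,o2-o1,rcond=None)[0]
    p,q=o1+t[0]*d1,o2+t[1]*d2; return (p+q)/2,np.linalg.norm(p-q)
def blobs(im,lo,hi,amin=6):
    hsv=cv2.cvtColor(im,cv2.COLOR_BGR2HSV); m=cv2.inRange(hsv,np.array(lo),np.array(hi))
    n,l,s,c=cv2.connectedComponentsWithStats(m); return [(c[i],s[i,4],(l==i)) for i in range(1,n) if s[i,4]>=amin]
E
python3 - <<'E'
from m import *
T,S=cv2.imread("pics/top0.png"),cv2.imread("pics/side0.png"); ct,cs=get_calibration("top"),get_calibration("side")
ht=cv2.cvtColor(T,cv2.COLOR_BGR2HSV)
for nm,p in dict(fuseend=(283,163),red=(285,176),pad=(224,238),bar=(206,234),blue=(258,243),yel=(447,197),redpl=(456,189)).items(): print(nm,ht[p[1],p[0]])
for nm,I in(("t",T),("s",S)):
    for c,a,_ in blobs(I,(5,90,90),(20,255,255)): print(nm,"orange",c.round(1),a)
for nm,I in(("t",T),("s",S)):
    for c,a,m in blobs(I,(105,120,40),(125,255,255),200): print(nm,"blue",c.round(1),a)
# crop
a=cv2.resize(T[150:285,180:380],None,fx=4,fy=4,interpolation=cv2.INTER_CUBIC); cv2.imwrite("pics/crop1.png",a)
E
```

```text
fuseend [ 12 155 235]
red [  2 199 217]
pad [17 27 66]
bar [ 13  30 214]
blue [109 136 142]
yel [ 22 228 162]
redpl [  2 208 230]
t orange [36.  1.] 63
t orange [121.   0.] 9
t orange [146.   0.] 39
t orange [181.   0.] 23
t orange [371.7   3.5] 19
t orange [394.2   8.8] 260
t orange [254.1   8.6] 7
t orange [269.   10.1] 164
t orange [514.   9.] 91
t orange [25. 13.] 51
t orange [57.5 13. ] 12
t orange [136.5  12. ] 84
t orange [ 84.7 103.7] 1076
t orange [245.1 119.6] 7
t orange [169.5 129.5] 44
t orange [144.5 131. ] 28
t orange [256.  145.7] 7
t orange [238.2 148.6] 12
t orange [282. 164.] 31
t orange [327.4 168.6] 34
t orange [334. 175.] 7
t orange [441.1 182.7] 22
t orange [451.6 190.2] 64
t orange [462.6 183.7] 15
t orange [286.7 188.4] 43
t orange [340.8 189.7] 44
t orange [438.2 196.2] 24
t orange [446.7 201.8] 11
t orange [454.8 203.7] 6
t orange [440.8 232.7] 6
t orange [307.4 242.7] 38
t orange [358.5 249. ] 40
t orange [437.1 252.6] 10
t orange [351.9 261.9] 7
t orange [358.5 258. ] 6
t orange [301.6 267.8] 41
t orange [357.3 274.5] 46
t orange [508.9 326.1] 2962
s orang
[... 989 characters left out ...]
.7] 6
s orange [280.3 148.4] 13
s orange [267.9 151.7] 15
s orange [282.  153.5] 6
s orange [279.2 158.5] 13
s orange [274.7 160.6] 7
s orange [253.  203.3] 14
s orange [304.7 202.6] 14
s orange [231.6 207.1] 25
s orange [325.9 206.4] 21
s orange [291.5 227.3] 16
s orange [214.9 230.4] 22
s orange [238.1 231.2] 28
s orange [313.7 233.8] 29
s orange [122.7 323.8] 55
s orange [ 51.  380.5] 287
t blue [531.1  61.3] 1923
t blue [260.1 253.9] 568
t blue [340.8 315.2] 1091
s blue [231.7  56.2] 10437
s blue [437.7   5.6] 238
s blue [501.8   7.7] 389
s blue [383.5  60.3] 2424
s blue [476.7  64.1] 5631
s blue [379.8 108.5] 227
s blue [456.9 117. ] 989
s blue [359.  219.2] 919
s blue [298.3 253.9] 424
```

View pics/crop1.png

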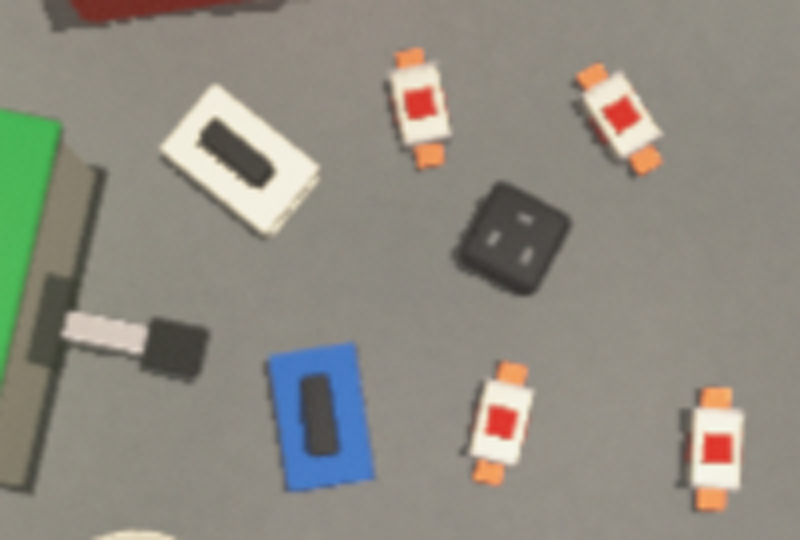

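The close crop confirms it: four fuses with white bodies and red squares, and the small blue cover at (260,254) with its black tab. The pedal pad is at about (224,237).

```bash
python3 - <<'E'
from m import *
T,S=cv2.imread("pics/top0.png"),cv2.imread("pics/side0.png"); ct,cs=get_calibration("top"),get_calibration("side")
tp=[((282,164),(286.7,188.4)),((327.4,168.6),(340.8,189.7)),((307.4,242.7),(301.6,267.8)),((358.5,249),(357.3,274.5))]
sp=[((214.9,230.4),(238.1,231.2)),((231.6,207.1),(253,203.3)),((291.5,227.3),(313.7,233.8)),((304.7,202.6),(325.9,206.4))]
for i,(a,b) in enumerate(zip(tp,sp)):
    e=[mid(ray(ct,a[k]),ray(cs,b[k])) for k in(0,1)]
    c=(e[0][0]+e[1][0])/2; z=[onz(ct,a[k],.014) for k in(0,1)]; d=z[0]-z[1]
    print("fuse",i+1,c.round(3),"err",e[0][1].round(4),e[1][1].round(4),"planecentre",((z[0]+z[1])/2).round(4),"yaw",round(float(np.degrees(np.arctan2(d[1],d[0]))),1))
def rect(m,z,nm,off=(0,0)):
    cn=max(cv2.findContours(m,cv2.RETR_EXTERNAL,cv2.CHAIN_APPROX_NONE)[0],key=cv2.contourArea)
    bp=cv2.boxPoints(cv2.minAreaRect(cn))+np.array(off); w=np.array([onz(ct,p,z) for p in bp])
    e=[w[1]-w[0],w[2]-w[1]];l=[np.linalg.norm(v) for v in e];v=e[int(np.argmax(l))]
    print(nm,w.mean(0).round(4),"dims",np.round(l,4),"longyaw",round(float(np.degrees(np.arctan2(v[1],v[0]))),1),bp.mean(0).round(1)); return w
H=cv2.cvtColor(T,cv2.COLOR_BGR2HSV)
def sub(mask,x0,y0,x1,y1): return np.ascontiguousarray(mask[y0:y1,x0:x1]),(x0,y0)
blue=cv2.inRange(H,(105,120,40),(125,255,255)); m,o=sub(blue,240,225,285,285); rect(m,.038,"cover",o)
dark=cv2.inRange(H,(0,0,0),(180,255,75)); 
m,o=sub(dark,248,238,272,270); rect(m,.066,"covertab",o)
m,o=sub(dark,213,225,240,250); rect(m,.076,"pad",o)
m,o=sub(cv2.inRange(H,(0,0,0),(180,255,60)),405,160,480,280); rect(m,.022,"holder",o)
g=cv2.inRange(H,(55,120,60),(75,255,255)); m,o=sub(g,70,150,210,285); print(rect(m,.158,"lid",o).round(3))
m,o=sub(cv2.inRange(H,(0,150,100),(5,255,255)),440,175,475,205); rect(m,.082,"plunger",o)
hs=cv2.cvtColor(S,cv2.COLOR_BGR2HSV); m=cv2.inRange(hs,(0,150,100),(5,255,255))[135:155,260:290];c=cv2.moments(m,True);pc=(260+c['m10']/c['m00'],135+c['m01']/c['m00']);print(pc)
mt=cv2.inRange(H,(0,150,100),(5,255,255))[175:205,440:475];c=cv2.moments(mt,True);pt=(440+c['m10']/c['m00'],175+c['m01']/c['m00']);print(pt,mid(ray(ct,pt),ray(cs,pc)))
print(onz(ct,pt,.08))
E
```

```text
fuse 1 [0.658 0.034 0.015] err 0.0022 0.0037 planecentre [0.6564 0.0333 0.014 ] yaw 10.2
fuse 2 [ 0.648 -0.086  0.016] err 0.0018 0.0011 planecentre [ 0.6481 -0.0863  0.014 ] yaw 31.0
fuse 3 [ 0.468 -0.012  0.016] err 0.0045 0.0036 planecentre [ 0.466  -0.0125  0.014 ] yaw -13.8
fuse 4 [ 0.452 -0.138  0.015] err 0.0042 0.004 planecentre [ 0.4495 -0.1383  0.014 ] yaw -4.3
cover [0.4692 0.092  0.038 ] dims [0.0493 0.0785] longyaw -172.2 [259.8 253.9]
covertab [0.4744 0.096  0.066 ] dims [0.0068 0.0271] longyaw 179.8 [257.5 251. ]
pad [0.5066 0.1724 0.076 ] dims [0.026  0.0301] longyaw -101.8 [223.2 236.8]
holder [ 0.5512 -0.293   0.022 ] dims [0.2279 0.0051] longyaw -13.6 [422.4 218.5]
lid [0.5451 0.342  0.158 ] dims [0.1974 0.2056] longyaw -102.6 [137.5 216.6]
[[0.47  0.458 0.158]
 [0.664 0.424 0.158]
 [0.619 0.224 0.158]
 [0.427 0.262 0.158]]
plunger [ 0.6107 -0.354   0.082 ] dims [0.0358 0.0312] longyaw -59.8 [455.9 188.5]
(275.0, 142.52542372881356)
(456.0430107526882, 188.40860215053763) (array([ 0.61296572, -0.35532156,  0.07881271]), np.float64(0.0027640184121921246))
[ 0.61136886 -0.35500021  0.08      ]
```

```bash
cat >> m.py <<'E'
def th():
    s=ctrl.sense(); M=R.from_quat(s["tcp_rot"]).as_matrix(); return s,M,np.degrees(np.arctan2(M[1,0],M[0,0]))
def plan(*wps):
    "wps: (x,y,z,theta deg of tool x); prints rows relative to present pose"
    s,M,_=th(); p=np.array(s["tool_pos"])
    print("t",round(s["t"],1),"at",p.round(4),"th",round(_,1),"tilt",M[:,2].round(3),"F",np.round(s["force"],1),"w",round(s["gripper_width"],3),"q",np.round(s["q"],2))
    for w in wps:
        d=M.T@(np.array(w[:3])-p)/0.4; a=np.radians(w[3]); G=np.array([[np.cos(a),np.sin(a),0],[np.sin(a),-np.cos(a),0],[0,0,-1]])
        r=R.from_matrix(M.T@G).as_rotvec()/(np.pi/2)
        print(" x %.4f y %.4f z %.4f | wx %.4f wy %.4f wz %.4f"%(*d,*r))
E
python3 - <<'E'
from m import *
plan((.173,.6,.32,164),(.45,.172,.30,250),(.507,.172,.25,250))
E
```

```text
t 0.1 at [0.1731 0.6002 0.2306] th 163.9 tilt [-0.    -0.001 -1.   ] F [ 0.3 -0.  -1.3] w 0.998 q [-1.31  0.33 -0.06  1.46  0.02  1.35 -0.09]
 x -0.0000 y -0.0008 z -0.2235 | wx -0.0008 wy 0.0000 wz -0.0009
 x -0.9618 y -0.8370 z -0.1724 | wx -0.0007 wy -0.0006 wz -0.9565
 x -1.0988 y -0.7974 z -0.0474 | wx -0.0007 wy -0.0006 wz -0.9565
```

Request:
{"name": "servo_tool", "arguments": {"steps": [{"z":-0.1,"claw":-1},{"z":-0.2,"claw":-1},{"x":-0.1,"y":-0.09,"z":-0.2,"wz":-0.07,"claw":-1},{"x":-0.2,"y":-0.18,"z":-0.2,"wz":-0.15,"claw":-1},{"x":-0.96,"y":-0.837,"z":-0.17,"wz":-0.957,"claw":1},{"x":-0.96,"y":-0.837,"z":-0.17,"wz":-0.957,"claw":1},{"x":-0.96,"y":-0.837,"z":-0.17,"wz":-0.957,"claw":1},{"x":-0.96,"y":-0.837,"z":-0.17,"wz":-0.957,"claw":1},{"x":-0.96,"y":-0.837,"z":-0.17,"wz":-0.957,"claw":1},{"x":-0.96,"y":-0.837,"z":-0.17,"wz":-0.957,"claw":1},{"x":-0.96,"y":-0.837,"z":-0.17,"wz":-0.957,"claw":1},{"x":-0.96,"y":-0.837,"z":-0.17,"wz":-0.957,"claw":1},{"x":-0.96,"y":-0.837,"z":-0.17,"wz":-0.957,"claw":1},{"x":-0.96,"y":-0.837,"z":-0.17,"wz":-0.957,"claw":1},{"x":-0.96,"y":-0.837,"z":-0.17,"wz":-0.957,"claw":1},{"x":-0.96,"y":-0.837,"z":-0.17,"wz":-0.957,"claw":1},{"x":-0.96,"y":-0.837,"z":-0.17,"wz":-0.957,"claw":1},{"x":-0.96,"y":-0.837,"z":-0.17,"wz":-0.957,"claw":1},{"x":-0.96,"y":-0.837,"z":-0.17,"wz":-0.957,"claw":1},{"x":-0.96,"y":-0.837,"z":-0.17,"wz":-0.957,"claw":1}]}}

```text
$.steps[0]: bad value
```

```bash
python3 - <<'E'
from m import *
plan((.507,.172,.25,258))
c=get_calibration("wrist");im=get_image("wrist");cv2.imwrite("pics/w1.png",im)
print(proj(c,(.507,.172,.076)),np.round(c["cam_to_world"],3)[:3,3])
E
```

```text
t 0.1 at [0.1731 0.6002 0.2306] th 163.9 tilt [-0.    -0.001 -1.   ] F [ 0.3 -0.  -1.3] w 0.998 q [-1.31  0.33 -0.06  1.46  0.02  1.35 -0.09]
 x -1.0988 y -0.7974 z -0.0474 | wx -0.0006 wy -0.0006 wz -1.0454
[ 72.44293389 473.68734376] [0.093 0.622 0.375]
```

View pics/w1.png

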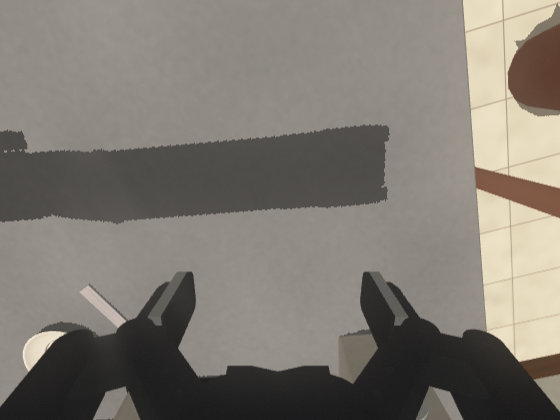

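The arm has not moved because every row must carry all seven keys. This picture only shows the shelf and the fingers at the bottom (columns 180–380), with the saucer edge at (60,350).

Request:
{"name": "servo_tool", "arguments": {"steps": [{"x":0,"y":0,"z":-0.1,"wx":0,"wy":0,"wz":0,"claw":1},{"x":0,"y":0,"z":-0.2,"wx":0,"wy":0,"wz":0,"claw":1},{"x":-0.1,"y":-0.09,"z":-0.2,"wx":0,"wy":0,"wz":-0.08,"claw":1},{"x":-0.18,"y":-0.16,"z":-0.2,"wx":0,"wy":0,"wz":-0.16,"claw":1},{"x":-0.25,"y":-0.22,"z":-0.2,"wx":0,"wy":0,"wz":-0.24,"claw":1},{"x":-0.32,"y":-0.28,"z":-0.2,"wx":0,"wy":0,"wz":-0.32,"claw":1},{"x":-0.39,"y":-0.34,"z":-0.2,"wx":0,"wy":0,"wz":-0.4,"claw":1},{"x":-0.46,"y":-0.4,"z":-0.2,"wx":0,"wy":0,"wz":-0.48,"claw":1},{"x":-0.53,"y":-0.46,"z":-0.2,"wx":0,"wy":0,"wz":-0.55,"claw":1},{"x":-0.6,"y":-0.52,"z":-0.2,"wx":0,"wy":0,"wz":-0.62,"claw":1},{"x":-0.67,"y":-0.58,"z":-0.18,"wx":0,"wy":0,"wz":-0.69,"claw":1},{"x":-0.74,"y":-0.64,"z":-0.17,"wx":0,"wy":0,"wz":-0.76,"claw":1},{"x":-0.81,"y":-0.7,"z":-0.17,"wx":0,"wy":0,"wz":-0.83,"claw":1},{"x":-0.88,"y":-0.76,"z":-0.17,"wx":0,"wy":0,"wz":-0.9,"claw":1},{"x":-0.96,"y":-0.837,"z":-0.17,"wx":0,"wy":0,"wz":-0.957,"claw":1},{"x":-0.96,"y":-0.837,"z":-0.17,"wx":0,"wy":0,"wz":-0.957,"claw":1},{"x":-0.96,"y":-0.837,"z":-0.17,"wx":0,"wy":0,"wz":-0.957,"claw":1},{"x":-0.96,"y":-0.837,"z":-0.17,"wx":0,"wy":0,"wz":-0.957,"claw":1}]}}

```text
t: 1.65
tool_pos: [0.4494, 0.1721, 0.2992]
tcp_rot: [-0.573, 0.82, 0.0, -0.0]
force: [-0.2, 0.4, 0.0]
gripper_width: 0.006
grip_force: 0.0
```

```bash
cat > w.py <<'E'
from m import *
import sys
def cap(nm):
    c=get_calibration("wrist");im=get_image("wrist");cv2.imwrite(f"pics/{nm}.png",im);return c,im
E
python3 - <<'E'
from w import *
c,im=cap("w2")
plan((.507,.172,.25,258))
print(proj(c,(.507,.172,.076)),np.round(c["cam_to_world"],3)[:3,3])
E
```

```text
t 1.7 at [0.4489 0.1731 0.2991] th -110.0 tilt [-0.  0. -1.] F [ 0.1  0.4 -0.9] w -0.003 q [-0.77 -0.03  0.3   1.73  0.01  1.44  2.32]
 x -0.0469 y -0.1375 z 0.1228 | wx 0.0003 wy 0.0001 wz -0.0885
[235.31747596 199.80369739] [0.42  0.094 0.443]
```

View pics/w2.png

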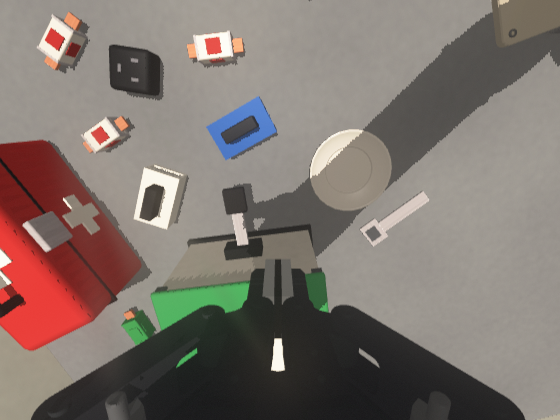

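The wrist view shows the pad at about (235,199), where my estimate projects it. The small blue cover is at (241,128) and all four fuses are in view, with the lid shut at the bottom.

```bash
python3 - <<'E'
from m import *
im=cv2.imread("pics/w2.png");c=get_calibration("wrist");ct=get_calibration("top")
def box(m,off):
    cn=max(cv2.findContours(m,cv2.RETR_EXTERNAL,cv2.CHAIN_APPROX_NONE)[0],key=cv2.contourArea); b=cv2.minAreaRect(cn);return np.array(b[0])+off,b,cv2.boxPoints(b)+off
H=cv2.cvtColor(im,cv2.COLOR_BGR2HSV)
p,b,_=box(np.ascontiguousarray(cv2.inRange(H,(0,0,0),(180,255,62))[183:216,218:252]),(218,183)); print("pad",p,b[1:],onz(c,p,.072),mid(ray(c,p),ray(ct,(223.2,236.8))))
p,b,_=box(np.ascontiguousarray(cv2.inRange(H,(105,120,40),(125,255,255))[90:165,200:285]),(200,90)); print("cover",p,b[1:],onz(c,p,.034),mid(ray(c,p),ray(ct,(259.8,253.9))))
plan((.507,.172,.10,250),(.507,.172,.05,250))
E
```

```text
pad [240.01379013 196.16327858] ((30.363279342651367, 16.419790267944336), 49.63546371459961) [0.49972733 0.17155701 0.072     ] (array([0.50925639, 0.1789448 , 0.03105534]), np.float64(0.0026023756688666987))
cover [242.04468536 128.3703537 ] ((38.99989318847656, 59.972381591796875), 59.620872497558594) [0.4693561  0.09297884 0.034     ] (array([0.46942328, 0.09266286, 0.03190733]), np.float64(0.0007201677305609676))
t 1.7 at [0.4489 0.1731 0.2991] th -110.0 tilt [-0.  0. -1.] F [ 0.1  0.4 -0.9] w -0.003 q [-0.77 -0.03  0.3   1.73  0.01  1.44  2.32]
 x -0.0469 y -0.1377 z 0.4978 | wx 0.0004 wy 0.0000 wz 0.0003
 x -0.0469 y -0.1378 z 0.6228 | wx 0.0004 wy 0.0000 wz 0.0003
```

Request:
{"name": "servo_tool", "arguments": {"steps": [{"x":-0.047,"y":-0.07,"z":0.1,"wx":0,"wy":0,"wz":0,"claw":1},{"x":-0.047,"y":-0.138,"z":0.2,"wx":0,"wy":0,"wz":0,"claw":1},{"x":-0.047,"y":-0.138,"z":0.3,"wx":0,"wy":0,"wz":0,"claw":1},{"x":-0.047,"y":-0.138,"z":0.4,"wx":0,"wy":0,"wz":0,"claw":1},{"x":-0.047,"y":-0.138,"z":0.5,"wx":0,"wy":0,"wz":0,"claw":1},{"x":-0.047,"y":-0.138,"z":0.53,"wx":0,"wy":0,"wz":0,"claw":1},{"x":-0.047,"y":-0.138,"z":0.55,"wx":0,"wy":0,"wz":0,"claw":1},{"x":-0.047,"y":-0.138,"z":0.56,"wx":0,"wy":0,"wz":0,"claw":1},{"x":-0.047,"y":-0.138,"z":0.57,"wx":0,"wy":0,"wz":0,"claw":1},{"x":-0.047,"y":-0.138,"z":0.58,"wx":0,"wy":0,"wz":0,"claw":1},{"x":-0.047,"y":-0.138,"z":0.59,"wx":0,"wy":0,"wz":0,"claw":1},{"x":-0.047,"y":-0.138,"z":0.6,"wx":0,"wy":0,"wz":0,"claw":1},{"x":-0.047,"y":-0.138,"z":0.605,"wx":0,"wy":0,"wz":0,"claw":1},{"x":-0.047,"y":-0.138,"z":0.61,"wx":0,"wy":0,"wz":0,"claw":1},{"x":-0.047,"y":-0.138,"z":0.615,"wx":0,"wy":0,"wz":0,"claw":1},{"x":-0.047,"y":-0.138,"z":0.62,"wx":0,"wy":0,"wz":0,"claw":1},{"x":-0.047,"y":-0.138,"z":0.62,"wx":0,"wy":0,"wz":0,"claw":1},{"x":-0.047,"y":-0.138,"z":0.62,"wx":0,"wy":0,"wz":0,"claw":1}]}}

```text
t: 3.2
tool_pos: [0.5086, 0.1725, 0.0528]
tcp_rot: [-0.574, 0.819, -0.0, 0.001]
force: [0.1, 0.4, 2.4]
gripper_width: 0.003
grip_force: 1.0
```

```bash
python3 - <<'E'
from w import *
plan((.507,.172,.12,250))
im=get_image("top");cv2.imwrite("pics/top1.png",im)
cv2.imwrite("pics/crop2.png",im[80:400,40:400])
E
```

```text
t 3.2 at [0.5086 0.1725 0.0528] th -109.9 tilt [ 0.002  0.002 -1.   ] F [0.1 0.4 2.4] w 0.003 q [-0.69  0.32  0.32  1.9  -0.13  0.93  2.49]
 x 0.0022 y 0.0030 z -0.1679 | wx -0.0011 wy 0.0015 wz 0.0010
```

View pics/crop2.png

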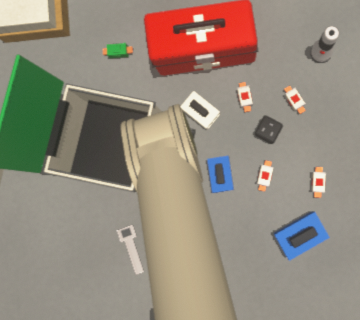

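The lid is open and tilted back at crop (35,115), the bin mouth is clear, and the fuses and cover are undisturbed. I'll press a little further, then lift off.

Request:
{"name": "servo_tool", "arguments": {"steps": [{"x":0,"y":0,"z":0.005,"wx":0,"wy":0,"wz":0,"claw":1},{"x":0,"y":0,"z":0.009,"wx":0,"wy":0,"wz":0,"claw":1},{"x":0,"y":0,"z":0.009,"wx":0,"wy":0,"wz":0,"claw":1},{"x":0,"y":0,"z":0.009,"wx":0,"wy":0,"wz":0,"claw":1}]}}

```text
t: 3.58
tool_pos: [0.509, 0.1725, 0.051]
tcp_rot: [-0.574, 0.819, 0.0, 0.002]
force: [-10.5, -2.1, 31.6]
gripper_width: -0.001
grip_force: 15.4
```

```bash
python3 - <<'E'
from w import *
plan((.507,.172,.15,250),(.466,-.0125,.15,166.2),(.466,-.0125,.005,166.2))
E
```

```text
t 3.6 at [0.509  0.1725 0.051 ] th -110.0 tilt [ 0.003  0.003 -1.   ] F [-10.5  -2.1  31.6] w -0.001 q [-0.69  0.32  0.32  1.9  -0.13  0.93  2.49]
 x 0.0020 y 0.0040 z -0.2474 | wx -0.0009 wy 0.0023 wz 0.0005
 x 0.4706 y -0.0571 z -0.2490 | wx 0.0009 wy 0.0025 wz 0.9316
 x 0.4719 y -0.0566 z 0.1135 | wx 0.0009 wy 0.0025 wz 0.9316
```

Request:
{"name": "servo_tool", "arguments": {"steps": [{"x":0,"y":0,"z":-0.06,"wx":0,"wy":0,"wz":0,"claw":1},{"x":0,"y":0,"z":-0.15,"wx":0,"wy":0,"wz":0.07,"claw":0},{"x":0,"y":0,"z":-0.25,"wx":0,"wy":0,"wz":0.15,"claw":-1},{"x":0.08,"y":-0.01,"z":-0.25,"wx":0,"wy":0,"wz":0.23,"claw":-1},{"x":0.16,"y":-0.02,"z":-0.25,"wx":0,"wy":0,"wz":0.31,"claw":-1},{"x":0.24,"y":-0.03,"z":-0.25,"wx":0,"wy":0,"wz":0.39,"claw":-1},{"x":0.32,"y":-0.04,"z":-0.25,"wx":0,"wy":0,"wz":0.46,"claw":-1},{"x":0.39,"y":-0.05,"z":-0.25,"wx":0,"wy":0,"wz":0.54,"claw":-1},{"x":0.44,"y":-0.057,"z":-0.25,"wx":0,"wy":0,"wz":0.62,"claw":-1},{"x":0.471,"y":-0.057,"z":-0.25,"wx":0,"wy":0,"wz":0.7,"claw":-1},{"x":0.471,"y":-0.057,"z":-0.25,"wx":0,"wy":0,"wz":0.78,"claw":-1},{"x":0.471,"y":-0.057,"z":-0.25,"wx":0,"wy":0,"wz":0.86,"claw":-1},{"x":0.471,"y":-0.057,"z":-0.2,"wx":0.001,"wy":0.0025,"wz":0.932,"claw":-1},{"x":0.471,"y":-0.057,"z":-0.12,"wx":0.001,"wy":0.0025,"wz":0.932,"claw":-1},{"x":0.471,"y":-0.057,"z":-0.05,"wx":0.001,"wy":0.0025,"wz":0.932,"claw":-1},{"x":0.471,"y":-0.057,"z":-0.05,"wx":0.001,"wy":0.0025,"wz":0.932,"claw":-1},{"x":0.471,"y":-0.057,"z":-0.05,"wx":0.001,"wy":0.0025,"wz":0.932,"claw":-1}]}}

```text
t: 5.0
tool_pos: [0.4641, -0.0139, 0.0675]
tcp_rot: [0.121, 0.993, -0.002, -0.002]
force: [0.9, 0.1, 0.8]
gripper_width: 1.004
grip_force: 0.0
```

```bash
cat > f.py <<'E'
from w import *
def fuses():
    "orange blade blobs in the wrist view cast on z=14mm, paired 55-70 mm apart"
    c,im=cap("wf"); b=[onz(c,p,.014) for p,a,_ in blobs(im,(6,100,110),(16,255,255),15)]
    for i in range(len(b)):
        for j in range(i):
            d=b[i]-b[j]; l=np.linalg.norm(d)
            if .052<l<.07: print("  pair",((b[i]+b[j])/2).round(4),"len",l.round(4),"yaw",round(float(np.degrees(np.arctan2(d[1],d[0]))%180),1))
E
python3 - <<'E'
from f import *
fuses()
plan((.466,-.0125,.003,166.2))
E
```

```text
pair [ 0.47   -0.0139  0.014 ] len 0.0648 yaw 166.3
  pair [ 0.4531 -0.1409  0.014 ] len 0.0632 yaw 177.1
t 5.0 at [ 0.4652 -0.0138  0.0688] th 166.1 tilt [-0.002 -0.003 -1.   ] F [-0.2  0.8  0.2] w 1.003 q [-0.6   0.16  0.57  2.08 -0.1   0.94  1.36]
 x -0.0013 y 0.0041 z 0.1644 | wx -0.0023 wy -0.0009 wz -0.0006
```

Request:
{"name": "servo_tool", "arguments": {"squeeze": 40, "steps": [{"x":-0.006,"y":0.001,"z":0.06,"wx":0,"wy":0,"wz":0,"claw":-1},{"x":-0.006,"y":0.001,"z":0.12,"wx":0,"wy":0,"wz":0,"claw":-1},{"x":-0.006,"y":0.001,"z":0.163,"wx":0,"wy":0,"wz":0,"claw":-1},{"x":-0.006,"y":0.001,"z":0.163,"wx":0,"wy":0,"wz":0,"claw":0},{"x":-0.006,"y":0.001,"z":0.163,"wx":0,"wy":0,"wz":0,"claw":1},{"x":-0.006,"y":0.001,"z":0.163,"wx":0,"wy":0,"wz":0,"claw":1},{"x":-0.006,"y":0.001,"z":0.163,"wx":0,"wy":0,"wz":0,"claw":1},{"x":-0.006,"y":0.001,"z":0.163,"wx":0,"wy":0,"wz":0,"claw":1},{"x":-0.006,"y":0.001,"z":0.163,"wx":0,"wy":0,"wz":0,"claw":1},{"x":-0.006,"y":0.001,"z":0.163,"wx":0,"wy":0,"wz":0,"claw":1},{"x":-0.006,"y":0.001,"z":0.1,"wx":0,"wy":0,"wz":0,"claw":1},{"x":-0.006,"y":0.001,"z":0.0,"wx":0,"wy":0,"wz":0,"claw":1},{"x":-0.006,"y":0.001,"z":-0.1,"wx":0,"wy":0,"wz":0,"claw":1},{"x":-0.006,"y":0.001,"z":-0.2,"wx":0,"wy":0,"wz":0,"claw":1},{"x":-0.006,"y":0.001,"z":-0.3,"wx":0,"wy":0,"wz":0,"claw":1},{"x":-0.006,"y":0.001,"z":-0.4,"wx":0,"wy":0,"wz":0,"claw":1},{"x":-0.006,"y":0.001,"z":-0.45,"wx":0,"wy":0,"wz":0,"claw":1},{"x":-0.006,"y":0.001,"z":-0.45,"wx":0,"wy":0,"wz":0,"claw":1}]}}

```text
t: 6.55
tool_pos: [0.4698, -0.0133, 0.2531]
tcp_rot: [0.121, 0.993, 0.0, 0.003]
force: [1.1, 0.1, -1.4]
gripper_width: 0.322
grip_force: 40.6
```

```bash
python3 - <<'E'
from f import *
plan((.545,.325,.25,168),(.545,.325,.15,168),(.545,.325,.25,168),(.658,.033,.25,190))
E
```

```text
t 6.5 at [ 0.4698 -0.0133  0.2531] th 166.1 tilt [ 0.006 -0.    -1.   ] F [ 1.1  0.1 -1.4] w 0.322 q [-0.66 -0.07  0.58  1.85  0.04  1.34  1.23]
 x 0.0201 y 0.8662 z 0.0088 | wx 0.0008 wy 0.0035 wz -0.0207
 x 0.0215 y 0.8659 z 0.2588 | wx 0.0008 wy 0.0035 wz -0.0207
 x 0.0201 y 0.8662 z 0.0088 | wx 0.0008 wy 0.0035 wz -0.0207
 x -0.4291 y 0.2252 z 0.0104 | wx 0.0001 wy 0.0037 wz -0.2652
```

Request:
{"name": "servo_tool", "arguments": {"steps": [{"x":0.0,"y":0.05,"z":0,"wx":0,"wy":0,"wz":0,"claw":1},{"x":0.0,"y":0.15,"z":0,"wx":0,"wy":0,"wz":0,"claw":1},{"x":0.0,"y":0.25,"z":0,"wx":0,"wy":0,"wz":0,"claw":1},{"x":0.01,"y":0.35,"z":0,"wx":0,"wy":0,"wz":0,"claw":1},{"x":0.01,"y":0.45,"z":0,"wx":0,"wy":0,"wz":0,"claw":1},{"x":0.01,"y":0.55,"z":0,"wx":0,"wy":0,"wz":0,"claw":1},{"x":0.02,"y":0.65,"z":0,"wx":0,"wy":0,"wz":-0.01,"claw":1},{"x":0.02,"y":0.74,"z":0,"wx":0,"wy":0,"wz":-0.02,"claw":1},{"x":0.02,"y":0.82,"z":0.04,"wx":0,"wy":0,"wz":-0.02,"claw":1},{"x":0.02,"y":0.86,"z":0.12,"wx":0,"wy":0,"wz":-0.02,"claw":1},{"x":0.02,"y":0.866,"z":0.21,"wx":0,"wy":0,"wz":-0.02,"claw":1},{"x":0.02,"y":0.866,"z":0.29,"wx":0,"wy":0,"wz":-0.02,"claw":1},{"x":0.02,"y":0.866,"z":0.29,"wx":0,"wy":0,"wz":-0.02,"claw":1},{"x":0.02,"y":0.866,"z":0.29,"wx":0,"wy":0,"wz":-0.02,"claw":-0.3},{"x":0.02,"y":0.866,"z":0.29,"wx":0,"wy":0,"wz":-0.02,"claw":-0.3},{"x":0.02,"y":0.866,"z":0.29,"wx":0,"wy":0,"wz":-0.02,"claw":-0.3},{"x":0.02,"y":0.866,"z":0.2,"wx":0,"wy":0,"wz":-0.02,"claw":-0.3},{"x":0.02,"y":0.866,"z":0.1,"wx":0,"wy":0,"wz":-0.02,"claw":-0.3},{"x":0.02,"y":0.82,"z":0,"wx":0,"wy":0,"wz":-0.02,"claw":-0.3},{"x":0.02,"y":0.77,"z":0,"wx":0,"wy":0,"wz":-0.02,"claw":-0.3}]}}

```text
t: 8.22
tool_pos: [0.5364, 0.2898, 0.2568]
tcp_rot: [0.104, 0.995, 0.003, 0.004]
force: [1.2, -0.1, 1.5]
gripper_width: 0.65
grip_force: 0.0
```

```bash
python3 - <<'E'
from f import *
plan((.658,.0335,.25,190.2),(.658,.0335,.07,190.2))
E
```

```text
t 8.2 at [0.5364 0.2898 0.2568] th 168.0 tilt [ 0.009  0.006 -1.   ] F [ 1.2 -0.1  1.5] w 0.65 q [-0.88  0.28  0.39  1.5  -0.11  1.37  0.88]
 x -0.4299 y -0.5640 z 0.0160 | wx 0.0037 wy 0.0056 wz -0.2462
 x -0.4266 y -0.5673 z 0.4660 | wx 0.0037 wy 0.0056 wz -0.2462
```

Request:
{"name": "servo_tool", "arguments": {"steps": [{"x":-0.03,"y":-0.04,"z":0,"wx":0,"wy":0,"wz":0,"claw":-1},{"x":-0.09,"y":-0.12,"z":0,"wx":0,"wy":0,"wz":-0.05,"claw":-1},{"x":-0.15,"y":-0.2,"z":0,"wx":0,"wy":0,"wz":-0.1,"claw":-1},{"x":-0.21,"y":-0.28,"z":0,"wx":0,"wy":0,"wz":-0.15,"claw":-1},{"x":-0.27,"y":-0.36,"z":0,"wx":0,"wy":0,"wz":-0.2,"claw":-1},{"x":-0.33,"y":-0.43,"z":0,"wx":0,"wy":0,"wz":-0.246,"claw":-1},{"x":-0.39,"y":-0.51,"z":0.02,"wx":0,"wy":0.003,"wz":-0.246,"claw":-1},{"x":-0.428,"y":-0.56,"z":0.05,"wx":0.004,"wy":0.0056,"wz":-0.246,"claw":-1},{"x":-0.428,"y":-0.566,"z":0.14,"wx":0.004,"wy":0.0056,"wz":-0.246,"claw":-1},{"x":-0.428,"y":-0.566,"z":0.24,"wx":0.004,"wy":0.0056,"wz":-0.246,"claw":-1},{"x":-0.427,"y":-0.567,"z":0.34,"wx":0.004,"wy":0.0056,"wz":-0.246,"claw":-1},{"x":-0.427,"y":-0.567,"z":0.43,"wx":0.004,"wy":0.0056,"wz":-0.246,"claw":-1},{"x":-0.427,"y":-0.567,"z":0.466,"wx":0.004,"wy":0.0056,"wz":-0.246,"claw":-1},{"x":-0.427,"y":-0.567,"z":0.466,"wx":0.004,"wy":0.0056,"wz":-0.246,"claw":-1}]}}

```text
t: 9.38
tool_pos: [0.6515, 0.0297, 0.0589]
tcp_rot: [-0.088, 0.996, -0.004, -0.008]
force: [0.1, 0.5, 0.7]
gripper_width: 0.996
grip_force: 0.0
```

```bash
python3 - <<'E'
from f import *
fuses()
plan((.658,.0335,.003,190.2))
E
```

```text
pair [ 0.603  -0.1024  0.014 ] len 0.0619 yaw 29.1
  pair [0.66   0.0331 0.014 ] len 0.0642 yaw 10.7
t 9.4 at [0.6531 0.0297 0.0616] th -169.9 tilt [-0.011 -0.009 -1.   ] F [0.4 0.  1. ] w 1.0 q [-0.43  0.57  0.42  1.57 -0.24  1.08  1.8 ]
 x -0.0155 y 0.0081 z 0.1464 | wx -0.0044 wy -0.0081 wz -0.0011
```

Request:
{"name": "servo_tool", "arguments": {"steps": [{"x":-0.014,"y":0.006,"z":0.03,"wx":-0.004,"wy":-0.007,"wz":0,"claw":-1},{"x":-0.014,"y":0.006,"z":0.08,"wx":-0.004,"wy":-0.007,"wz":0,"claw":-1},{"x":-0.014,"y":0.006,"z":0.12,"wx":-0.004,"wy":-0.007,"wz":0,"claw":-1},{"x":-0.014,"y":0.006,"z":0.142,"wx":-0.004,"wy":-0.007,"wz":0,"claw":-1},{"x":-0.014,"y":0.006,"z":0.142,"wx":-0.004,"wy":-0.007,"wz":0,"claw":0},{"x":-0.014,"y":0.006,"z":0.142,"wx":-0.004,"wy":-0.007,"wz":0,"claw":1},{"x":-0.014,"y":0.006,"z":0.142,"wx":-0.004,"wy":-0.007,"wz":0,"claw":1},{"x":-0.014,"y":0.006,"z":0.142,"wx":-0.004,"wy":-0.007,"wz":0,"claw":1},{"x":-0.014,"y":0.006,"z":0.142,"wx":-0.004,"wy":-0.007,"wz":0,"claw":1},{"x":-0.014,"y":0.006,"z":0.142,"wx":-0.004,"wy":-0.007,"wz":0,"claw":1},{"x":-0.014,"y":0.006,"z":0.142,"wx":-0.004,"wy":-0.007,"wz":0,"claw":1},{"x":-0.014,"y":0.006,"z":0.08,"wx":-0.004,"wy":-0.007,"wz":0,"claw":1},{"x":-0.014,"y":0.006,"z":0.0,"wx":-0.004,"wy":-0.007,"wz":0,"claw":1},{"x":-0.014,"y":0.006,"z":-0.1,"wx":-0.004,"wy":-0.007,"wz":0,"claw":1},{"x":-0.014,"y":0.006,"z":-0.2,"wx":-0.004,"wy":-0.007,"wz":0,"claw":1},{"x":-0.014,"y":0.006,"z":-0.3,"wx":-0.004,"wy":-0.007,"wz":0,"claw":1},{"x":-0.014,"y":0.006,"z":-0.4,"wx":-0.004,"wy":-0.007,"wz":0,"claw":1},{"x":-0.014,"y":0.006,"z":-0.48,"wx":-0.004,"wy":-0.007,"wz":0,"claw":1},{"x":-0.014,"y":0.006,"z":-0.48,"wx":-0.004,"wy":-0.007,"wz":0,"claw":1},{"x":-0.014,"y":0.006,"z":-0.48,"wx":-0.004,"wy":-0.007,"wz":0,"claw":1}]}}

```text
t: 11.1
tool_pos: [0.6609, 0.0347, 0.2549]
tcp_rot: [-0.088, 0.996, -0.0, 0.001]
force: [-0.3, 0.3, -2.2]
gripper_width: 0.315
grip_force: 39.9
```

```bash
python3 - <<'E'
from f import *
fuses()
plan((.545,.30,.25,168),(.545,.32,.14,168),(.603,-.102,.25,209))
E
```

```text
pair [ 0.6031 -0.1015  0.014 ] len 0.061 yaw 29.4
t 11.2 at [0.6601 0.0348 0.2527] th -169.9 tilt [-0.001 -0.001 -1.   ] F [ 0.1  0.3 -2.1] w 0.323 q [-0.45  0.43  0.47  1.34 -0.19  1.42  1.75]
 x 0.1670 y 0.7032 z 0.0067 | wx -0.0004 wy -0.0007 wz 0.2455
 x 0.1579 y 0.7525 z 0.2817 | wx -0.0004 wy -0.0007 wz 0.2455
 x 0.2004 y -0.3117 z 0.0072 | wx -0.0001 wy -0.0008 wz -0.2100
```

Request:
{"name": "servo_tool", "arguments": {"steps": [{"x":0.01,"y":0.05,"z":0,"wx":0,"wy":0,"wz":0.03,"claw":1},{"x":0.02,"y":0.15,"z":0,"wx":0,"wy":0,"wz":0.08,"claw":1},{"x":0.04,"y":0.25,"z":0,"wx":0,"wy":0,"wz":0.13,"claw":1},{"x":0.06,"y":0.35,"z":0,"wx":0,"wy":0,"wz":0.18,"claw":1},{"x":0.08,"y":0.45,"z":0,"wx":0,"wy":0,"wz":0.22,"claw":1},{"x":0.1,"y":0.55,"z":0,"wx":0,"wy":0,"wz":0.245,"claw":1},{"x":0.11,"y":0.64,"z":0,"wx":0,"wy":0,"wz":0.245,"claw":1},{"x":0.11,"y":0.71,"z":0.04,"wx":0,"wy":0,"wz":0.245,"claw":1},{"x":0.11,"y":0.745,"z":0.12,"wx":0,"wy":0,"wz":0.245,"claw":1},{"x":0.11,"y":0.75,"z":0.21,"wx":0,"wy":0,"wz":0.245,"claw":1},{"x":0.11,"y":0.75,"z":0.28,"wx":0,"wy":0,"wz":0.245,"claw":1},{"x":0.11,"y":0.75,"z":0.28,"wx":0,"wy":0,"wz":0.245,"claw":1},{"x":0.11,"y":0.75,"z":0.28,"wx":0,"wy":0,"wz":0.245,"claw":-0.3},{"x":0.11,"y":0.75,"z":0.28,"wx":0,"wy":0,"wz":0.245,"claw":-0.3},{"x":0.11,"y":0.75,"z":0.28,"wx":0,"wy":0,"wz":0.245,"claw":-0.3},{"x":0.11,"y":0.75,"z":0.2,"wx":0,"wy":0,"wz":0.245,"claw":-0.3},{"x":0.11,"y":0.75,"z":0.1,"wx":0,"wy":0,"wz":0.245,"claw":-0.3},{"x":0.11,"y":0.72,"z":0,"wx":0,"wy":0,"wz":0.22,"claw":-0.3},{"x":0.11,"y":0.65,"z":0,"wx":0,"wy":0,"wz":0.18,"claw":-0.3},{"x":0.11,"y":0.55,"z":0,"wx":0,"wy":0,"wz":0.13,"claw":-0.3}]}}

```text
t: 12.82
tool_pos: [0.5791, 0.2469, 0.2575]
tcp_rot: [0.01, 1.0, 0.002, 0.002]
force: [1.1, -0.4, -1.3]
gripper_width: 0.651
grip_force: 0.0
```

```bash
python3 - <<'E'
from f import *
plan((.603,-.102,.25,209),(.603,-.102,.08,209))
im=get_image("top");cv2.imwrite("pics/top2.png",im)
ct=get_calibration("top")
for p,a,_ in blobs(im,(6,100,110),(16,255,255),15):
    if 200<p[0]<400 and 150<p[1]<300: print(p.round(1),a,onz(ct,p,.014).round(3))
cv2.imwrite("pics/crop3.png",cv2.resize(im[130:290,70:390],None,fx=2,fy=2))
E
```

```text
t 12.8 at [0.5791 0.2469 0.2575] th 178.9 tilt [ 0.005  0.005 -1.   ] F [ 1.1 -0.4 -1.3] w 0.651 q [-0.8   0.34  0.42  1.44 -0.14  1.39  1.18]
 x -0.0770 y -0.8709 z 0.0150 | wx 0.0021 wy 0.0038 wz -0.3348
 x -0.0749 y -0.8729 z 0.4400 | wx 0.0021 wy 0.0038 wz -0.3348
[333.8 186.9] 33 [ 0.629 -0.085  0.014]
[346.5 208.4] 39 [ 0.577 -0.115  0.014]
[358.6 249.1] 39 [ 0.479 -0.141  0.014]
[357.3 274.4] 44 [ 0.42  -0.136  0.014]
```

View pics/crop3.png

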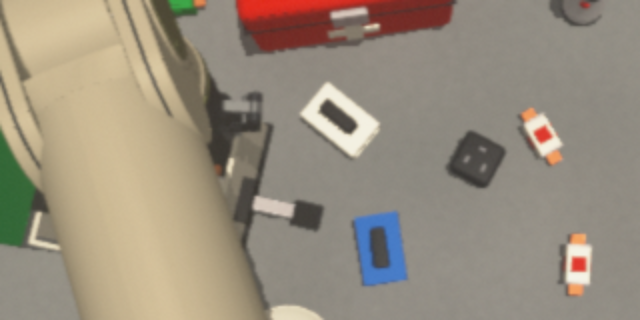

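Fuse 2 has been knocked aside: it is now at crop (541,135), about (0.603, −0.100). The adaptor at crop (477,158) is close by, so I'll go in with a narrower opening.

Request:
{"name": "servo_tool", "arguments": {"steps": [{"x":-0.01,"y":-0.05,"z":0,"wx":0,"wy":0,"wz":-0.03,"claw":-0.1},{"x":-0.02,"y":-0.14,"z":0,"wx":0,"wy":0,"wz":-0.07,"claw":-0.1},{"x":-0.03,"y":-0.24,"z":0,"wx":0,"wy":0,"wz":-0.12,"claw":-0.1},{"x":-0.04,"y":-0.34,"z":0,"wx":0,"wy":0,"wz":-0.17,"claw":-0.1},{"x":-0.05,"y":-0.44,"z":0,"wx":0,"wy":0,"wz":-0.22,"claw":-0.1},{"x":-0.06,"y":-0.54,"z":0,"wx":0,"wy":0,"wz":-0.27,"claw":-0.1},{"x":-0.07,"y":-0.64,"z":0,"wx":0,"wy":0,"wz":-0.32,"claw":-0.1},{"x":-0.075,"y":-0.74,"z":0,"wx":0,"wy":0,"wz":-0.345,"claw":-0.1},{"x":-0.075,"y":-0.83,"z":0.03,"wx":0.002,"wy":0.004,"wz":-0.345,"claw":-0.1},{"x":-0.075,"y":-0.868,"z":0.1,"wx":0.002,"wy":0.004,"wz":-0.345,"claw":-0.1},{"x":-0.075,"y":-0.868,"z":0.2,"wx":0.002,"wy":0.004,"wz":-0.345,"claw":-0.1},{"x":-0.075,"y":-0.868,"z":0.3,"wx":0.002,"wy":0.004,"wz":-0.345,"claw":-0.1},{"x":-0.075,"y":-0.868,"z":0.39,"wx":0.002,"wy":0.004,"wz":-0.345,"claw":-0.1},{"x":-0.075,"y":-0.868,"z":0.44,"wx":0.002,"wy":0.004,"wz":-0.345,"claw":-0.1},{"x":-0.075,"y":-0.868,"z":0.44,"wx":0.002,"wy":0.004,"wz":-0.345,"claw":-0.1},{"x":-0.075,"y":-0.868,"z":0.44,"wx":0.002,"wy":0.004,"wz":-0.345,"claw":-0.1}]}}

```text
t: 14.2
tool_pos: [0.5986, -0.1047, 0.0779]
tcp_rot: [-0.254, 0.967, -0.002, -0.004]
force: [0.6, 0.2, -0.2]
gripper_width: 0.55
grip_force: 0.0
```

```bash
python3 - <<'E'
from f import *
fuses()
plan((.603,-.101,.003,210))
E
```

```text
pair [ 0.6066 -0.099   0.014 ] len 0.0641 yaw 29.8
t 14.2 at [ 0.5996 -0.1048  0.0792] th -150.6 tilt [-0.004 -0.006 -1.   ] F [0.7 0.1 0.9] w 0.549 q [-0.28  0.45  0.48  1.69 -0.23  1.05  2.35]
 x -0.0133 y 0.0046 z 0.1904 | wx -0.0018 wy -0.0039 wz -0.0065
```

Request:
{"name": "servo_tool", "arguments": {"steps": [{"x":-0.018,"y":0.005,"z":0.03,"wx":-0.002,"wy":-0.004,"wz":0,"claw":-0.1},{"x":-0.018,"y":0.005,"z":0.09,"wx":-0.002,"wy":-0.004,"wz":0,"claw":-0.1},{"x":-0.018,"y":0.005,"z":0.15,"wx":-0.002,"wy":-0.004,"wz":0,"claw":-0.1},{"x":-0.018,"y":0.005,"z":0.188,"wx":-0.002,"wy":-0.004,"wz":0,"claw":-0.1},{"x":-0.018,"y":0.005,"z":0.188,"wx":-0.002,"wy":-0.004,"wz":0,"claw":-0.1},{"x":-0.018,"y":0.005,"z":0.188,"wx":-0.002,"wy":-0.004,"wz":0,"claw":1},{"x":-0.018,"y":0.005,"z":0.188,"wx":-0.002,"wy":-0.004,"wz":0,"claw":1},{"x":-0.018,"y":0.005,"z":0.188,"wx":-0.002,"wy":-0.004,"wz":0,"claw":1},{"x":-0.018,"y":0.005,"z":0.188,"wx":-0.002,"wy":-0.004,"wz":0,"claw":1},{"x":-0.018,"y":0.005,"z":0.188,"wx":-0.002,"wy":-0.004,"wz":0,"claw":1},{"x":-0.018,"y":0.005,"z":0.188,"wx":-0.002,"wy":-0.004,"wz":0,"claw":1},{"x":-0.018,"y":0.005,"z":0.12,"wx":-0.002,"wy":-0.004,"wz":0,"claw":1},{"x":-0.018,"y":0.005,"z":0.02,"wx":-0.002,"wy":-0.004,"wz":0,"claw":1},{"x":-0.018,"y":0.005,"z":-0.08,"wx":-0.002,"wy":-0.004,"wz":0,"claw":1},{"x":-0.018,"y":0.005,"z":-0.18,"wx":-0.002,"wy":-0.004,"wz":0,"claw":1},{"x":-0.018,"y":0.005,"z":-0.28,"wx":-0.002,"wy":-0.004,"wz":0,"claw":1},{"x":-0.018,"y":0.005,"z":-0.38,"wx":-0.002,"wy":-0.004,"wz":0,"claw":1},{"x":-0.018,"y":0.005,"z":-0.43,"wx":-0.002,"wy":-0.004,"wz":0,"claw":1},{"x":-0.018,"y":0.005,"z":-0.43,"wx":-0.002,"wy":-0.004,"wz":0,"claw":1}]}}

```text
t: 15.83
tool_pos: [0.6068, -0.0988, 0.2551]
tcp_rot: [-0.254, 0.967, -0.001, 0.003]
force: [0.5, -0.5, -0.9]
gripper_width: 0.321
grip_force: 39.7
```

```bash
python3 - <<'E'
from f import *
plan((.54,.1,.25,168),(.52,.29,.25,168),(.52,.30,.14,168))
E
```

```text
t 15.8 at [ 0.6068 -0.0988  0.2551] th -150.6 tilt [ 0.006  0.001 -1.   ] F [ 0.5 -0.5 -0.9] w 0.321 q [-0.32  0.31  0.52  1.49 -0.16  1.38  2.29]
 x -0.0988 y 0.5149 z 0.0120 | wx -0.0003 wy 0.0041 wz 0.4604
 x -0.2886 y 0.9531 z 0.0119 | wx -0.0003 wy 0.0041 wz 0.4604
 x -0.2993 y 0.9756 z 0.2870 | wx -0.0003 wy 0.0041 wz 0.4604
```

Request:
{"name": "servo_tool", "arguments": {"steps": [{"x":-0.01,"y":0.05,"z":0,"wx":0,"wy":0,"wz":0.05,"claw":1},{"x":-0.03,"y":0.14,"z":0,"wx":0,"wy":0,"wz":0.1,"claw":1},{"x":-0.05,"y":0.24,"z":0,"wx":0,"wy":0,"wz":0.16,"claw":1},{"x":-0.08,"y":0.34,"z":0,"wx":0,"wy":0,"wz":0.22,"claw":1},{"x":-0.1,"y":0.44,"z":0,"wx":0,"wy":0,"wz":0.28,"claw":1},{"x":-0.13,"y":0.54,"z":0,"wx":0,"wy":0,"wz":0.34,"claw":1},{"x":-0.17,"y":0.63,"z":0,"wx":0,"wy":0,"wz":0.4,"claw":1},{"x":-0.21,"y":0.72,"z":0,"wx":0,"wy":0,"wz":0.46,"claw":1},{"x":-0.25,"y":0.81,"z":0,"wx":0,"wy":0,"wz":0.46,"claw":1},{"x":-0.28,"y":0.9,"z":0,"wx":0,"wy":0,"wz":0.46,"claw":1},{"x":-0.31,"y":0.97,"z":0.06,"wx":0,"wy":0.004,"wz":0.46,"claw":1},{"x":-0.32,"y":1.0,"z":0.14,"wx":0,"wy":0.004,"wz":0.46,"claw":1},{"x":-0.32,"y":1.0,"z":0.22,"wx":0,"wy":0.004,"wz":0.46,"claw":1},{"x":-0.32,"y":1.0,"z":0.22,"wx":0,"wy":0.004,"wz":0.46,"claw":1},{"x":-0.32,"y":1.0,"z":0.22,"wx":0,"wy":0.004,"wz":0.46,"claw":-0.3},{"x":-0.32,"y":1.0,"z":0.22,"wx":0,"wy":0.004,"wz":0.46,"claw":-0.3},{"x":-0.32,"y":1.0,"z":0.22,"wx":0,"wy":0.004,"wz":0.46,"claw":-0.3},{"x":-0.32,"y":1.0,"z":0.1,"wx":0,"wy":0.004,"wz":0.46,"claw":-0.3},{"x":-0.3,"y":0.95,"z":0,"wx":0,"wy":0.004,"wz":0.46,"claw":-0.3},{"x":-0.27,"y":0.88,"z":0,"wx":0,"wy":0.004,"wz":0.46,"claw":-0.3}]}}

```text
t: 17.5
tool_pos: [0.5271, 0.2656, 0.2571]
tcp_rot: [0.101, 0.995, 0.003, -0.001]
force: [0.7, -0.4, 0.5]
gripper_width: 0.648
grip_force: 0.0
```

```bash
python3 - <<'E'
from f import *
plan((.45,-.1,.25,176),(.4505,-.1385,.08,176))
E
```

```text
t 17.5 at [0.5271 0.2656 0.2571] th 168.4 tilt [-0.001  0.007 -1.   ] F [ 0.7 -0.4  0.5] w 0.648 q [-0.86  0.24  0.38  1.54 -0.1   1.37  0.9 ]
 x 0.0043 y -0.9343 z 0.0116 | wx 0.0043 wy -0.0011 wz -0.0849
 x -0.0173 y -1.0311 z 0.4359 | wx 0.0043 wy -0.0011 wz -0.0849
```

Request:
{"name": "servo_tool", "arguments": {"steps": [{"x":0,"y":-0.05,"z":0,"wx":0,"wy":0,"wz":0,"claw":-1},{"x":0,"y":-0.14,"z":0,"wx":0,"wy":0,"wz":0,"claw":-1},{"x":0,"y":-0.24,"z":0,"wx":0,"wy":0,"wz":-0.02,"claw":-1},{"x":0,"y":-0.34,"z":0,"wx":0,"wy":0,"wz":-0.04,"claw":-1},{"x":0,"y":-0.44,"z":0,"wx":0,"wy":0,"wz":-0.06,"claw":-1},{"x":0,"y":-0.54,"z":0,"wx":0,"wy":0,"wz":-0.085,"claw":-1},{"x":0,"y":-0.64,"z":0,"wx":0,"wy":0,"wz":-0.085,"claw":-1},{"x":-0.01,"y":-0.74,"z":0,"wx":0,"wy":0,"wz":-0.085,"claw":-1},{"x":-0.016,"y":-0.84,"z":0,"wx":0.004,"wy":0,"wz":-0.085,"claw":-1},{"x":-0.016,"y":-0.93,"z":0.04,"wx":0.004,"wy":0,"wz":-0.085,"claw":-1},{"x":-0.016,"y":-1.0,"z":0.12,"wx":0.004,"wy":0,"wz":-0.085,"claw":-1},{"x":-0.016,"y":-1.0,"z":0.22,"wx":0.004,"wy":0,"wz":-0.085,"claw":-1},{"x":-0.016,"y":-1.0,"z":0.32,"wx":0.004,"wy":0,"wz":-0.085,"claw":-1},{"x":-0.016,"y":-1.0,"z":0.4,"wx":0.004,"wy":0,"wz":-0.085,"claw":-1},{"x":-0.016,"y":-1.0,"z":0.4,"wx":0.004,"wy":0,"wz":-0.085,"claw":-1},{"x":-0.016,"y":-1.0,"z":0.4,"wx":0.004,"wy":0,"wz":-0.085,"claw":-1}]}}

```text
t: 18.83
tool_pos: [0.4476, -0.1319, 0.091]
tcp_rot: [0.038, 0.999, -0.004, -0.005]
force: [0.3, 0.4, 1.5]
gripper_width: 0.999
grip_force: 0.0
```

```bash
python3 - <<'E'
from f import *
fuses()
plan((.451,-.1385,.003,176.5))
E
```

```text
pair [ 0.4533 -0.1394  0.014 ] len 0.0632 yaw 175.7
t 18.9 at [ 0.4489 -0.1319  0.0923] th 175.7 tilt [-0.008 -0.007 -1.   ] F [-0.3  0.4  1.2] w 0.995 q [-0.48  0.14  0.71  2.05 -0.1   0.99  1.78]
 x -0.0081 y -0.0145 z 0.2232 | wx -0.0046 wy -0.0046 wz -0.0093
```

Request:
{"name": "servo_tool", "arguments": {"steps": [{"x":-0.009,"y":-0.016,"z":0.05,"wx":-0.004,"wy":-0.004,"wz":0,"claw":-1},{"x":-0.009,"y":-0.016,"z":0.12,"wx":-0.004,"wy":-0.004,"wz":0,"claw":-1},{"x":-0.009,"y":-0.016,"z":0.18,"wx":-0.004,"wy":-0.004,"wz":0,"claw":-1},{"x":-0.009,"y":-0.016,"z":0.22,"wx":-0.004,"wy":-0.004,"wz":0,"claw":-1},{"x":-0.009,"y":-0.016,"z":0.22,"wx":-0.004,"wy":-0.004,"wz":0,"claw":0},{"x":-0.009,"y":-0.016,"z":0.22,"wx":-0.004,"wy":-0.004,"wz":0,"claw":1},{"x":-0.009,"y":-0.016,"z":0.22,"wx":-0.004,"wy":-0.004,"wz":0,"claw":1},{"x":-0.009,"y":-0.016,"z":0.22,"wx":-0.004,"wy":-0.004,"wz":0,"claw":1},{"x":-0.009,"y":-0.016,"z":0.22,"wx":-0.004,"wy":-0.004,"wz":0,"claw":1},{"x":-0.009,"y":-0.016,"z":0.22,"wx":-0.004,"wy":-0.004,"wz":0,"claw":1},{"x":-0.009,"y":-0.016,"z":0.22,"wx":-0.004,"wy":-0.004,"wz":0,"claw":1},{"x":-0.009,"y":-0.016,"z":0.15,"wx":-0.004,"wy":-0.004,"wz":0,"claw":1},{"x":-0.009,"y":-0.016,"z":0.06,"wx":-0.004,"wy":-0.004,"wz":0,"claw":1},{"x":-0.009,"y":-0.016,"z":-0.04,"wx":-0.004,"wy":-0.004,"wz":0,"claw":1},{"x":-0.009,"y":0.0,"z":-0.14,"wx":-0.004,"wy":-0.004,"wz":0,"claw":1},{"x":-0.01,"y":0.08,"z":-0.24,"wx":-0.004,"wy":-0.004,"wz":0.02,"claw":1},{"x":-0.02,"y":0.16,"z":-0.33,"wx":-0.004,"wy":-0.004,"wz":0.04,"claw":1},{"x":-0.03,"y":0.26,"z":-0.4,"wx":-0.004,"wy":-0.004,"wz":0.06,"claw":1},{"x":-0.04,"y":0.34,"z":-0.4,"wx":-0.004,"wy":-0.004,"wz":0.08,"claw":1},{"x":-0.04,"y":0.34,"z":-0.4,"wx":-0.004,"wy":-0.004,"wz":0.08,"claw":1}]}}

```text
t: 20.55
tool_pos: [0.4768, 0.0105, 0.252]
tcp_rot: [0.098, 0.995, 0.001, 0.001]
force: [0.7, 1.2, -2.0]
gripper_width: 0.321
grip_force: 40.7
```

```bash
python3 - <<'E'
from f import *
plan((.545,.3,.25,168),(.545,.32,.165,168))
E
```

```text
t 20.6 at [0.4768 0.0105 0.252 ] th 168.8 tilt [ 0.002  0.002 -1.   ] F [ 0.7  1.2 -2. ] w 0.321 q [-0.7  -0.04  0.57  1.83  0.02  1.34  1.24]
 x -0.0261 y 0.7431 z 0.0068 | wx 0.0014 wy 0.0010 wz 0.0084
 x -0.0160 y 0.7917 z 0.2194 | wx 0.0014 wy 0.0010 wz 0.0084
```

Request:
{"name": "servo_tool", "arguments": {"steps": [{"x":0,"y":0.05,"z":0,"wx":0,"wy":0,"wz":0,"claw":1},{"x":-0.01,"y":0.14,"z":0,"wx":0,"wy":0,"wz":0,"claw":1},{"x":-0.02,"y":0.24,"z":0,"wx":0,"wy":0,"wz":0,"claw":1},{"x":-0.02,"y":0.34,"z":0,"wx":0,"wy":0,"wz":0,"claw":1},{"x":-0.02,"y":0.44,"z":0,"wx":0,"wy":0,"wz":0,"claw":1},{"x":-0.02,"y":0.54,"z":0,"wx":0,"wy":0,"wz":0,"claw":1},{"x":-0.02,"y":0.64,"z":0,"wx":0,"wy":0,"wz":0,"claw":1},{"x":-0.02,"y":0.73,"z":0.02,"wx":0,"wy":0,"wz":0,"claw":1},{"x":-0.02,"y":0.8,"z":0.1,"wx":0,"wy":0,"wz":0,"claw":1},{"x":-0.02,"y":0.805,"z":0.2,"wx":0,"wy":0,"wz":0,"claw":1},{"x":-0.02,"y":0.805,"z":0.22,"wx":0,"wy":0,"wz":0,"claw":1},{"x":-0.02,"y":0.805,"z":0.22,"wx":0,"wy":0,"wz":0,"claw":-0.3},{"x":-0.02,"y":0.805,"z":0.22,"wx":0,"wy":0,"wz":0,"claw":-0.3},{"x":-0.02,"y":0.805,"z":0.22,"wx":0,"wy":0,"wz":0,"claw":-0.3},{"x":-0.02,"y":0.8,"z":0.1,"wx":0,"wy":0,"wz":0,"claw":-0.3},{"x":-0.02,"y":0.75,"z":0,"wx":0,"wy":0,"wz":0,"claw":-0.3},{"x":-0.02,"y":0.66,"z":0,"wx":0,"wy":0,"wz":0,"claw":-0.3},{"x":-0.02,"y":0.56,"z":0,"wx":0,"wy":0,"wz":0,"claw":-0.3},{"x":-0.02,"y":0.46,"z":-0.06,"wx":0,"wy":0,"wz":0,"claw":-0.3},{"x":-0.02,"y":0.4,"z":-0.1,"wx":0,"wy":0,"wz":0,"claw":-0.3}]}}

```text
t: 22.22
tool_pos: [0.5151, 0.1552, 0.2918]
tcp_rot: [0.102, 0.995, 0.0, -0.0]
force: [1.1, -0.1, 1.9]
gripper_width: 0.65
grip_force: 0.0
```

```bash
python3 - <<'E'
from f import *
plan((.507,.12,.25,258),(.507,.174,.12,258))
T=get_image("top");S=get_image("side")
cv2.imwrite("pics/top3.png",T)
W=get_image("wrist")
cv2.imwrite("pics/crop4.png",np.hstack([cv2.resize(T[130:330,70:270],(400,400)),cv2.resize(S[150:420,130:400],(400,400))]))
E
```

```text
t 22.2 at [0.5151 0.1552 0.2918] th 168.3 tilt [-0.     0.001 -1.   ] F [ 1.1 -0.1  1.9] w 0.65 q [-0.82  0.11  0.48  1.62 -0.05  1.43  1.04]
 x 0.0020 y -0.0904 z 0.1044 | wx 0.0005 wy 0.0001 wz -0.9968
 x 0.0293 y 0.0416 z 0.4295 | wx 0.0005 wy 0.0001 wz -0.9968
```

View pics/crop4.png

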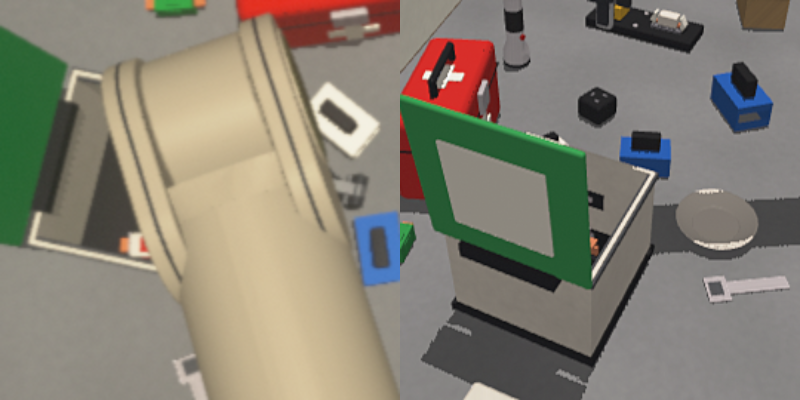

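The mouth view shows fuses down in the bin at crop (135,243), no fuse on the shelf, and the lid upright. Next I'll go to the pedal, with the camera side turned away from the bin.

Request:
{"name": "servo_tool", "arguments": {"squeeze": 30, "steps": [{"x":0,"y":-0.03,"z":0,"wx":0,"wy":0,"wz":-0.07,"claw":-0.6},{"x":0,"y":-0.06,"z":0,"wx":0,"wy":0,"wz":-0.14,"claw":-0.6},{"x":0,"y":-0.06,"z":0,"wx":0,"wy":0,"wz":-0.21,"claw":-0.6},{"x":0,"y":-0.06,"z":0,"wx":0,"wy":0,"wz":-0.28,"claw":-0.6},{"x":0,"y":-0.06,"z":0,"wx":0,"wy":0,"wz":-0.35,"claw":-0.6},{"x":0,"y":-0.06,"z":0,"wx":0,"wy":0,"wz":-0.42,"claw":-0.6},{"x":0,"y":-0.06,"z":0,"wx":0,"wy":0,"wz":-0.5,"claw":-0.6},{"x":0,"y":-0.06,"z":0.02,"wx":0,"wy":0,"wz":-0.57,"claw":-0.6},{"x":0,"y":-0.06,"z":0.05,"wx":0,"wy":0,"wz":-0.64,"claw":-0.6},{"x":0,"y":-0.06,"z":0.08,"wx":0,"wy":0,"wz":-0.71,"claw":-0.6},{"x":0,"y":-0.06,"z":0.1,"wx":0,"wy":0,"wz":-0.78,"claw":-0.6},{"x":0,"y":-0.06,"z":0.1,"wx":0,"wy":0,"wz":-0.85,"claw":-0.6},{"x":0.01,"y":-0.04,"z":0.1,"wx":0,"wy":0,"wz":-0.92,"claw":-0.6},{"x":0.02,"y":0,"z":0.15,"wx":0,"wy":0,"wz":-0.952,"claw":-0.6},{"x":0.028,"y":0.04,"z":0.2,"wx":0,"wy":0,"wz":-0.952,"claw":-0.6},{"x":0.028,"y":0.045,"z":0.28,"wx":0,"wy":0,"wz":-0.952,"claw":-0.6},{"x":0.028,"y":0.045,"z":0.36,"wx":0,"wy":0,"wz":-0.952,"claw":-0.6},{"x":0.028,"y":0.045,"z":0.42,"wx":0,"wy":0,"wz":-0.952,"claw":-0.6},{"x":0.028,"y":0.045,"z":0.42,"wx":0,"wy":0,"wz":-0.952,"claw":-0.6},{"x":0.028,"y":0.045,"z":0.42,"wx":0,"wy":0,"wz":-0.952,"claw":-0.6}]}}

```text
t: 24.03
tool_pos: [0.5072, 0.1794, 0.121]
tcp_rot: [-0.603, 0.798, 0.0, -0.002]
force: [-0.2, -0.1, 1.0]
gripper_width: 0.8
grip_force: 0.0
```

```bash
python3 - <<'E'
from f import *
plan((.508,.175,.03,254),(.508,.175,.03,257))
c,W=cap("w5");T=get_image("top")
cv2.imwrite("pics/crop5.png",np.hstack([cv2.resize(T[130:330,70:270],(400,400)),cv2.resize(W,(533,400))])[:, :800])
print(proj(c,(.508,.176,.051)))
E
```

```text
t 24.0 at [0.5072 0.1794 0.121 ] th -105.8 tilt [-0.004 -0.002 -1.   ] F [-0.2 -0.1  1. ] w 0.8 q [-0.75  0.24  0.37  1.84 -0.1   1.08  2.52]
 x 0.0094 y -0.0055 z 0.2274 | wx 0.0019 wy -0.0017 wz 0.0022
 x 0.0094 y -0.0055 z 0.2274 | wx 0.0020 wy -0.0016 wz -0.0311
[273.87650298 225.01034502]
```

View pics/crop5.png

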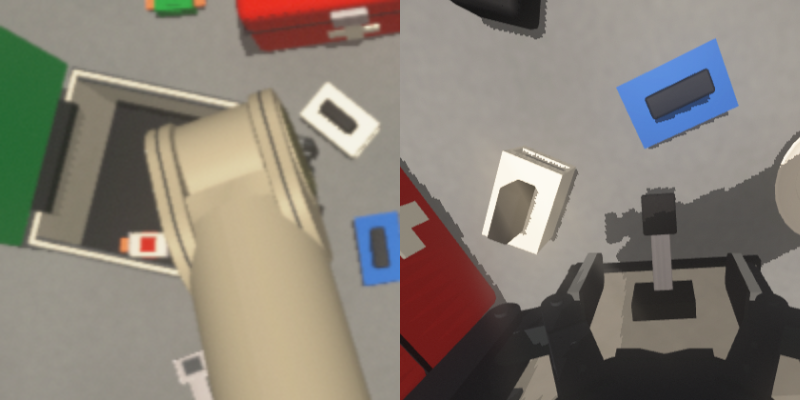

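The pad is at wrist pixel (271,224) against (274,225) predicted, and the bar is aligned with the tool. I'll descend and pinch it.

Request:
{"name": "servo_tool", "arguments": {"squeeze": 30, "steps": [{"x":0.009,"y":-0.01,"z":0.05,"wx":0.002,"wy":-0.0016,"wz":0,"claw":-0.4},{"x":0.009,"y":-0.01,"z":0.1,"wx":0.002,"wy":-0.0016,"wz":0,"claw":-0.4},{"x":0.009,"y":-0.01,"z":0.15,"wx":0.002,"wy":-0.0016,"wz":0,"claw":-0.4},{"x":0.009,"y":-0.01,"z":0.2,"wx":0.002,"wy":-0.0016,"wz":0,"claw":-0.4},{"x":0.009,"y":-0.01,"z":0.226,"wx":0.002,"wy":-0.0016,"wz":0,"claw":-0.4},{"x":0.009,"y":-0.01,"z":0.226,"wx":0.002,"wy":-0.0016,"wz":0,"claw":-0.4},{"x":0.009,"y":-0.01,"z":0.226,"wx":0.002,"wy":-0.0016,"wz":0,"claw":0.2},{"x":0.009,"y":-0.01,"z":0.226,"wx":0.002,"wy":-0.0016,"wz":0,"claw":1},{"x":0.009,"y":-0.01,"z":0.226,"wx":0.002,"wy":-0.0016,"wz":0,"claw":1},{"x":0.009,"y":-0.01,"z":0.226,"wx":0.002,"wy":-0.0016,"wz":0,"claw":1},{"x":0.009,"y":-0.01,"z":0.226,"wx":0.002,"wy":-0.0016,"wz":0,"claw":1},{"x":0.009,"y":-0.01,"z":0.226,"wx":0.002,"wy":-0.0016,"wz":0,"claw":1}]}}

```text
t: 25.13
tool_pos: [0.5108, 0.175, 0.0319]
tcp_rot: [-0.603, 0.797, -0.0, 0.002]
force: [-3.7, -0.8, 7.5]
gripper_width: 0.326
grip_force: 28.8
```

```bash
python3 - <<'E'
from f import *
plan((.508,.175,.03,254))
T=get_image("top")
g=cv2.inRange(cv2.cvtColor(T,cv2.COLOR_BGR2HSV),(55,120,40),(75,255,255))[100:330,40:260];print(cv2.countNonZero(g))
E
```

```text
t 25.1 at [0.5108 0.175  0.0319] th -105.8 tilt [ 0.003  0.001 -1.   ] F [-3.7 -0.8  7.5] w 0.326 q [-0.69  0.36  0.32  1.91 -0.14  0.89  2.57]
 x 0.0019 y 0.0068 z 0.0048 | wx -0.0014 wy 0.0014 wz 0.0025
5600
```

Request:
{"name": "servo_tool", "arguments": {"steps": [{"x":0.001,"y":0,"z":-0.002,"wx":0,"wy":0,"wz":0,"claw":1},{"x":0.001,"y":0,"z":-0.004,"wx":0,"wy":0,"wz":0,"claw":1},{"x":0.002,"y":0,"z":-0.006,"wx":0,"wy":0,"wz":0,"claw":1},{"x":0.002,"y":0,"z":-0.008,"wx":0,"wy":0,"wz":0,"claw":1},{"x":0.003,"y":0,"z":-0.01,"wx":0,"wy":0,"wz":0,"claw":1},{"x":0.003,"y":0,"z":-0.012,"wx":0,"wy":0,"wz":0,"claw":1},{"x":0.004,"y":0,"z":-0.014,"wx":0,"wy":0,"wz":0,"claw":1},{"x":0.004,"y":0,"z":-0.016,"wx":0,"wy":0,"wz":0,"claw":1},{"x":0.005,"y":0,"z":-0.018,"wx":0,"wy":0,"wz":0,"claw":1},{"x":0.005,"y":0,"z":-0.02,"wx":0,"wy":0,"wz":0,"claw":1},{"x":0.006,"y":0,"z":-0.022,"wx":0,"wy":0,"wz":0,"claw":1},{"x":0.006,"y":0,"z":-0.024,"wx":0,"wy":0,"wz":0,"claw":1},{"x":0.006,"y":0,"z":-0.026,"wx":0,"wy":0,"wz":0,"claw":1},{"x":0.007,"y":0,"z":-0.028,"wx":0,"wy":0,"wz":0,"claw":1},{"x":0.007,"y":0,"z":-0.03,"wx":0,"wy":0,"wz":0,"claw":1},{"x":0.007,"y":0,"z":-0.032,"wx":0,"wy":0,"wz":0,"claw":1},{"x":0.008,"y":0,"z":-0.034,"wx":0,"wy":0,"wz":0,"claw":1},{"x":0.008,"y":0,"z":-0.036,"wx":0,"wy":0,"wz":0,"claw":1},{"x":0.008,"y":0,"z":-0.038,"wx":0,"wy":0,"wz":0,"claw":1},{"x":0.008,"y":0,"z":-0.04,"wx":0,"wy":0,"wz":0,"claw":1}]}}

```text
t: 26.85
tool_pos: [0.5099, 0.1718, 0.0466]
tcp_rot: [-0.603, 0.797, -0.001, 0.001]
force: [4.6, 2.1, -5.1]
gripper_width: 0.325
grip_force: 30.2
```

```bash
python3 - <<'E'
from f import *
plan((.508,.175,.03,254))
T=get_image("top")
g=cv2.inRange(cv2.cvtColor(T,cv2.COLOR_BGR2HSV),(55,120,40),(75,255,255))[100:330,40:260];print(cv2.countNonZero(g),cv2.boundingRect(g))
E
```

```text
t 26.9 at [0.5099 0.1718 0.0466] th -105.8 tilt [ 0.003  0.001 -1.   ] F [ 4.6  2.1 -5.1] w 0.325 q [-0.69  0.33  0.32  1.9  -0.13  0.92  2.56]
 x -0.0064 y 0.0069 z 0.0414 | wx -0.0016 wy 0.0008 wz 0.0026
3215 (39, 23, 87, 143)
```

Request:
{"name": "servo_tool", "arguments": {"steps": [{"x":0,"y":0,"z":-0.002,"wx":0,"wy":0,"wz":0,"claw":1},{"x":0,"y":0,"z":-0.004,"wx":0,"wy":0,"wz":0,"claw":1},{"x":0,"y":0,"z":-0.006,"wx":0,"wy":0,"wz":0,"claw":1},{"x":0.001,"y":0,"z":-0.008,"wx":0,"wy":0,"wz":0,"claw":1},{"x":0.001,"y":0,"z":-0.01,"wx":0,"wy":0,"wz":0,"claw":1},{"x":0.001,"y":0,"z":-0.012,"wx":0,"wy":0,"wz":0,"claw":1},{"x":0.001,"y":0,"z":-0.014,"wx":0,"wy":0,"wz":0,"claw":1},{"x":0.001,"y":0,"z":-0.016,"wx":0,"wy":0,"wz":0,"claw":1},{"x":0.001,"y":0,"z":-0.018,"wx":0,"wy":0,"wz":0,"claw":1},{"x":0.001,"y":0,"z":-0.02,"wx":0,"wy":0,"wz":0,"claw":1},{"x":0.001,"y":0,"z":-0.022,"wx":0,"wy":0,"wz":0,"claw":1},{"x":0.001,"y":0,"z":-0.024,"wx":0,"wy":0,"wz":0,"claw":1},{"x":0.001,"y":0,"z":-0.026,"wx":0,"wy":0,"wz":0,"claw":1},{"x":0.001,"y":0,"z":-0.028,"wx":0,"wy":0,"wz":0,"claw":1},{"x":0.001,"y":0,"z":-0.03,"wx":0,"wy":0,"wz":0,"claw":1},{"x":0.001,"y":0,"z":-0.031,"wx":0,"wy":0,"wz":0,"claw":1},{"x":0.001,"y":0,"z":-0.031,"wx":0,"wy":0,"wz":0,"claw":1}]}}

```text
t: 28.32
tool_pos: [0.5098, 0.171, 0.059]
tcp_rot: [-0.603, 0.798, -0.001, 0.001]
force: [5.0, 1.5, -3.1]
gripper_width: 0.324
grip_force: 30.4
```

```bash
python3 - <<'E'
from f import *
plan((.508,.175,.03,254))
T=get_image("top")
g=cv2.inRange(cv2.cvtColor(T,cv2.COLOR_BGR2HSV),(55,120,40),(75,255,255))[100:330,40:260];print(cv2.countNonZero(g),cv2.boundingRect(g))
T=cv2.imread("pics/top0.png")
g=cv2.inRange(cv2.cvtColor(T,cv2.COLOR_BGR2HSV),(55,120,40),(75,255,255))[100:330,40:260];print(cv2.countNonZero(g),cv2.boundingRect(g))
E
```

```text
t 28.3 at [0.5098 0.171  0.059 ] th -105.8 tilt [ 0.003  0.    -1.   ] F [ 5.   1.5 -3.1] w 0.324 q [-0.69  0.31  0.33  1.9  -0.12  0.95  2.56]
 x -0.0083 y 0.0071 z 0.0725 | wx -0.0015 wy 0.0007 wz 0.0022
4473 (41, 23, 114, 150)
5527 (41, 23, 114, 150)
```

Request:
{"name": "servo_tool", "arguments": {"steps": [{"x":0,"y":0,"z":-0.002,"wx":0,"wy":0,"wz":0,"claw":1},{"x":0,"y":0,"z":-0.004,"wx":0,"wy":0,"wz":0,"claw":1},{"x":0,"y":0,"z":-0.005,"wx":0,"wy":0,"wz":0,"claw":1},{"x":0,"y":0,"z":-0.005,"wx":0,"wy":0,"wz":0,"claw":1}]}}

```text
t: 28.7
tool_pos: [0.5096, 0.1709, 0.0596]
tcp_rot: [-0.603, 0.798, -0.001, 0.001]
force: [12.8, 3.9, -19.7]
gripper_width: 0.324
grip_force: 31.4
```

```bash
python3 - <<'E'
from f import *
plan((.508,.175,.03,254))
S=get_image("side");cv2.imwrite("pics/side1.png",S)
a=cv2.imread("pics/side0.png")
def gr(I): 
    g=cv2.inRange(cv2.cvtColor(I,cv2.COLOR_BGR2HSV),(55,120,40),(75,255,255)); g[:, :150]=0; return cv2.boundingRect(g),cv2.countNonZero(g)
print(gr(a),gr(S))
E
```

```text
t 28.7 at [0.5096 0.1709 0.0596] th -105.8 tilt [ 0.002 -0.    -1.   ] F [ 12.8   3.9 -19.7] w 0.324 q [-0.69  0.31  0.33  1.9  -0.12  0.95  2.56]
 x -0.0087 y 0.0067 z 0.0739 | wx -0.0015 wy 0.0003 wz 0.0021
((156, 235, 150, 106), 5660) ((156, 235, 149, 106), 5656)
```

Request:
{"name": "servo_tool", "arguments": {"steps": [{"x":0,"y":0,"z":0.003,"wx":0,"wy":0,"wz":0,"claw":1},{"x":0,"y":0,"z":0.004,"wx":0,"wy":0,"wz":0,"claw":0.2},{"x":0,"y":0,"z":0.004,"wx":0,"wy":0,"wz":0,"claw":0},{"x":0,"y":0,"z":0.004,"wx":0,"wy":0,"wz":0,"claw":-0.3},{"x":0,"y":0,"z":0.004,"wx":0,"wy":0,"wz":0,"claw":-0.3},{"x":0,"y":0,"z":-0.05,"wx":0,"wy":0,"wz":0,"claw":-0.3},{"x":0,"y":0,"z":-0.12,"wx":0,"wy":0,"wz":0,"claw":-0.3},{"x":0,"y":0,"z":-0.2,"wx":0,"wy":0,"wz":0,"claw":-0.3},{"x":0.05,"y":0,"z":-0.28,"wx":0,"wy":0,"wz":0.07,"claw":-0.3},{"x":0.1,"y":0.02,"z":-0.32,"wx":0,"wy":0,"wz":0.14,"claw":-0.3},{"x":0.15,"y":0.04,"z":-0.32,"wx":0,"wy":0,"wz":0.22,"claw":-0.3},{"x":0.2,"y":0.05,"z":-0.32,"wx":0,"wy":0,"wz":0.3,"claw":-0.3},{"x":0.21,"y":0.05,"z":-0.32,"wx":0,"wy":0,"wz":0.38,"claw":-0.3},{"x":0.21,"y":0.05,"z":-0.32,"wx":0,"wy":0,"wz":0.46,"claw":-0.3},{"x":0.21,"y":0.05,"z":-0.32,"wx":0,"wy":0,"wz":0.54,"claw":-0.3},{"x":0.21,"y":0.05,"z":-0.32,"wx":0,"wy":0,"wz":0.62,"claw":-0.3},{"x":0.21,"y":0.05,"z":-0.32,"wx":0,"wy":0,"wz":0.7,"claw":-0.3},{"x":0.21,"y":0.05,"z":-0.32,"wx":0,"wy":0,"wz":0.738,"claw":-0.3},{"x":0.21,"y":0.05,"z":-0.32,"wx":0,"wy":0,"wz":0.738,"claw":-0.3}]}}

```text
t: 30.33
tool_pos: [0.4665, 0.0955, 0.1885]
tcp_rot: [-0.066, 0.998, 0.0, 0.0]
force: [0.1, -0.2, 0.0]
gripper_width: 0.647
grip_force: 0.0
```

```bash
cat > cov.py <<'E'
from f import *
def cov(nm="wc",zt=.038):
    c,im=cap(nm); H=cv2.cvtColor(im,cv2.COLOR_BGR2HSV); m=cv2.inRange(H,(105,110,40),(125,255,255))
    u=proj(c,(.469,.0925,.038)); 
    cn=[k for k in cv2.findContours(m,cv2.RETR_EXTERNAL,cv2.CHAIN_APPROX_NONE)[0] if cv2.contourArea(k)>300]
    for k in cn:
        w=np.array([onz(c,p,zt)[:2] for p in k[:,0]],np.float32); b=cv2.minAreaRect(w*1000); print("blue",np.round(b[0],1),np.round(b[1],1),round(b[2],1),"px",cv2.minAreaRect(k)[0],cv2.boundingRect(k))
    return c,im
E
python3 - <<'E'
from cov import *
c,im=cov()
print(proj(c,(.469,.0925,.038)))
plan((.469,.0925,.15,187.8),(.469,.0925,.041,187.8))
T=get_image("top");cv2.imwrite("pics/top4.png",T)
cv2.imwrite("pics/crop6.png",np.hstack([cv2.resize(T[130:330,70:270],(400,400)),cv2.resize(im,(533,400))])[:, :800])
E
```

```text
blue [468.2  91.4] [85. 50.] 8.2 px (274.3768310546875, 200.18923950195312) (249, 161, 50, 79)
blue [344.3 -85.2] [ 55.5 125.7] 24.2 px (93.81507873535156, 43.00684356689453) (16, 0, 154, 88)
[274.9513232  202.64420849]
t 30.4 at [0.4665 0.0955 0.1885] th -172.2 tilt [ 0.001  0.    -1.   ] F [-0.3 -1.4  0.2] w 0.65 q [-0.71  0.02  0.42  1.92 -0.01  1.2   1.42]
 x -0.0050 y -0.0083 z 0.0963 | wx 0.0002 wy 0.0004 wz 0.0003
 x -0.0048 y -0.0084 z 0.3688 | wx 0.0002 wy 0.0004 wz 0.0003
```

View pics/crop6.png

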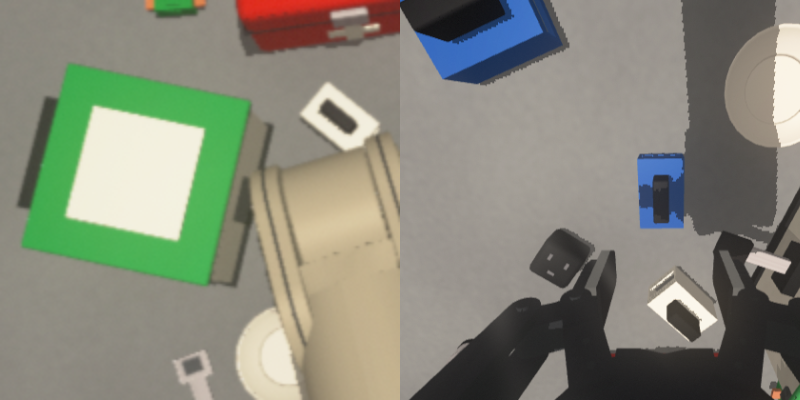

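The lid is shut flat. The small blue cover is below the tool at wrist pixel (274,200) and has not moved. Next I'll grasp the tab.

Request:
{"name": "servo_tool", "arguments": {"squeeze": 70, "steps": [{"x":-0.006,"y":-0.009,"z":0.05,"wx":0,"wy":0,"wz":0,"claw":-0.3},{"x":-0.006,"y":-0.009,"z":0.13,"wx":0,"wy":0,"wz":0,"claw":-0.3},{"x":-0.006,"y":-0.009,"z":0.21,"wx":0,"wy":0,"wz":0,"claw":-0.3},{"x":-0.006,"y":-0.009,"z":0.28,"wx":0,"wy":0,"wz":0,"claw":-0.3},{"x":-0.006,"y":-0.009,"z":0.33,"wx":0,"wy":0,"wz":0,"claw":-0.3},{"x":-0.006,"y":-0.009,"z":0.364,"wx":0,"wy":0,"wz":0,"claw":-0.3},{"x":-0.006,"y":-0.009,"z":0.364,"wx":0,"wy":0,"wz":0,"claw":-0.3},{"x":-0.006,"y":-0.009,"z":0.364,"wx":0,"wy":0,"wz":0,"claw":0.2},{"x":-0.006,"y":-0.009,"z":0.364,"wx":0,"wy":0,"wz":0,"claw":0.6},{"x":-0.006,"y":-0.009,"z":0.364,"wx":0,"wy":0,"wz":0,"claw":1},{"x":-0.006,"y":-0.009,"z":0.364,"wx":0,"wy":0,"wz":0,"claw":1},{"x":-0.006,"y":-0.009,"z":0.364,"wx":0,"wy":0,"wz":0,"claw":1},{"x":-0.006,"y":-0.009,"z":0.364,"wx":0,"wy":0,"wz":0,"claw":1},{"x":-0.006,"y":-0.009,"z":0.364,"wx":0,"wy":0,"wz":0,"claw":1}]}}

```text
t: 31.6
tool_pos: [0.4706, 0.0927, 0.0442]
tcp_rot: [-0.068, 0.998, 0.001, 0.001]
force: [-1.2, -1.0, 6.8]
gripper_width: 0.173
grip_force: 69.1
```

```bash
python3 - <<'E'
from cov import *
plan((.469,.0925,.20,187.8))
T=cv2.imread("pics/top0.png"); 
cv2.imwrite("pics/crop7.png",cv2.resize(T[160:285,400:490],None,fx=4.5,fy=4.5,interpolation=cv2.INTER_CUBIC))
E
```

```text
t 31.6 at [0.4706 0.0927 0.0442] th -172.2 tilt [ 0.003  0.001 -1.   ] F [-1.2 -1.   6.8] w 0.173 q [-0.67  0.22  0.42  2.06 -0.12  0.88  1.52]
 x 0.0029 y 0.0005 z -0.3896 | wx 0.0006 wy 0.0019 wz -0.0003
```

View pics/crop7.png

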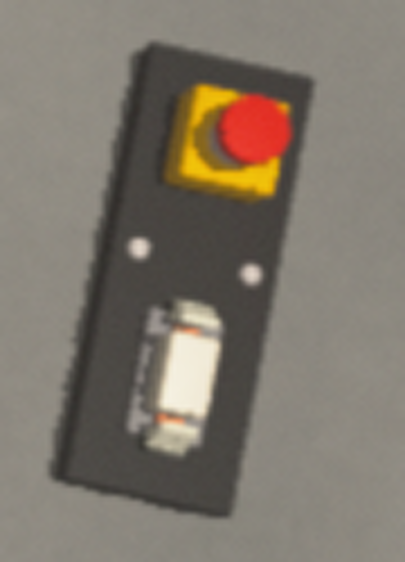

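The plate runs from crop (150,42) to (232,517), with the seat and fuse at crop (187,375) and the red head at (255,130). Its yaw is about −10.5°. The cover is gripped, so I'll lift it and carry it near the holder.

Request:
{"name": "servo_tool", "arguments": {"steps": [{"x":0,"y":0,"z":-0.05,"wx":0,"wy":0,"wz":0,"claw":1},{"x":0,"y":0,"z":-0.12,"wx":0,"wy":0,"wz":0,"claw":1},{"x":0,"y":0,"z":-0.2,"wx":0,"wy":0,"wz":0,"claw":1},{"x":0,"y":0,"z":-0.3,"wx":0,"wy":0,"wz":0,"claw":1},{"x":0,"y":-0.05,"z":-0.4,"wx":0,"wy":0,"wz":0,"claw":1},{"x":0,"y":-0.12,"z":-0.48,"wx":0,"wy":0,"wz":0.03,"claw":1},{"x":-0.01,"y":-0.2,"z":-0.55,"wx":0,"wy":0,"wz":0.06,"claw":1},{"x":-0.02,"y":-0.29,"z":-0.6,"wx":0,"wy":0,"wz":0.1,"claw":1},{"x":-0.03,"y":-0.39,"z":-0.63,"wx":0,"wy":0,"wz":0.14,"claw":1},{"x":-0.04,"y":-0.49,"z":-0.64,"wx":0,"wy":0,"wz":0.18,"claw":1},{"x":-0.05,"y":-0.59,"z":-0.64,"wx":0,"wy":0,"wz":0.203,"claw":1},{"x":-0.06,"y":-0.69,"z":-0.64,"wx":0,"wy":0,"wz":0.203,"claw":1},{"x":-0.07,"y":-0.79,"z":-0.64,"wx":0,"wy":0,"wz":0.203,"claw":1},{"x":-0.08,"y":-0.88,"z":-0.64,"wx":0,"wy":0,"wz":0.203,"claw":1},{"x":-0.08,"y":-0.95,"z":-0.64,"wx":0,"wy":0,"wz":0.203,"claw":1},{"x":-0.08,"y":-1.0,"z":-0.64,"wx":0,"wy":0,"wz":0.203,"claw":1},{"x":-0.08,"y":-1.0,"z":-0.64,"wx":0,"wy":0,"wz":0.203,"claw":1},{"x":-0.08,"y":-1.0,"z":-0.64,"wx":0,"wy":0,"wz":0.203,"claw":1}]}}

```text
t: 33.1
tool_pos: [0.5547, -0.3009, 0.2989]
tcp_rot: [0.093, 0.996, -0.0, 0.0]
force: [-0.0, 0.0, -0.8]
gripper_width: 0.169
grip_force: 68.6
```

```bash
python3 - <<'E'
from cov import *
plan((.488,-.332,.25,169.5))
c,im=cap("h1"); print(proj(c,(.488,-.332,.052)),proj(c,(.6115,-.355,.082)))
np.savez("h1.npz",**{k:np.array(v) for k,v in c.items()})
E
```

```text
t 33.1 at [ 0.5547 -0.3009  0.2989] th 169.4 tilt [ 0. -0. -1.] F [-0.   0.  -0.8] w 0.169 q [-0.14  0.39  0.78  1.37 -0.27  1.49  2.01]
 x 0.1495 y -0.1071 z 0.1221 | wx -0.0001 wy 0.0003 wz -0.0015
[245.20514346 135.96257349] [246.4262895 234.4271143]
```

View pics/h1.png

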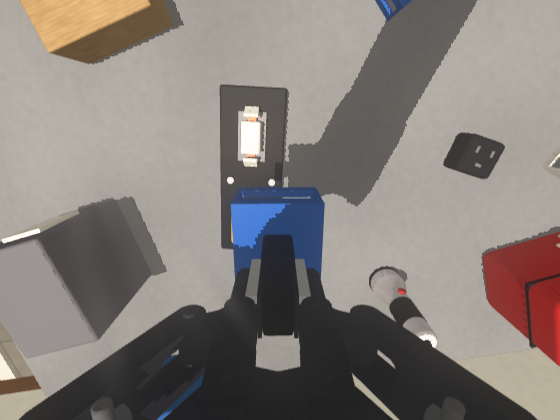

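The plate spans columns 221–287 from row 87 down, and the new fuse is at (252,136). The held cover is aligned with the tool at columns 233–323. I'll fit the plate edges.

```bash
cat > seat.py <<'E'
from cov import *
def seat(c,im,r0,r1,c0,c1,save=None):
    H=cv2.cvtColor(im,cv2.COLOR_BGR2HSV); m=np.zeros(H.shape[:2],np.uint8)
    m[r0:r1,c0:c1]=cv2.inRange(H,(0,0,0),(180,255,66))[r0:r1,c0:c1]
    L,Rr=[],[]
    for r in range(r0+12,r1-2,2):
        x=np.flatnonzero(m[r]); 
        if len(x)>20: L.append(onz(c,(x[0],r),.022)[:2]); Rr.append(onz(c,(x[-1]+1,r),.022)[:2])
    out=[]
    for P in(L,Rr):
        l=cv2.fitLine(np.array(P,np.float32),cv2.DIST_HUBER,0,.0005,.0001).ravel(); d=l[:2]*np.sign(l[0]); out.append((l[2:],d)); print("edge yaw",round(float(np.degrees(np.arctan2(d[1],d[0]))),2))
    d=(out[0][1]+out[1][1]);d/=np.linalg.norm(d); n=np.array([-d[1],d[0]])
    print("width",(out[1][0]-out[0][0])@n, (out[0][0]@n+out[1][0]@n)/2)
    # -x end edge, central columns
    xs=[];
    for col in range(c0+20,c1-20,3):
        y=np.flatnonzero(m[:,col]); 
        if len(y): xs.append(onz(c,(col,y[0]),.022)[:2]@d)
    e=np.median(xs); mid_n=(out[0][0]@n+out[1][0]@n)/2
    s=d*(e+.065)+n*mid_n; print("end",np.round(np.std(xs),4),"seat from plate",s.round(4),"yaw",round(float(np.degrees(np.arctan2(d[1],d[0]))),2)); return s,d
def fuse(c,im,r0,r1,c0,c1,z):
    H=cv2.cvtColor(im,cv2.COLOR_BGR2HSV); m=cv2.inRange(H,(0,0,170),(180,90,255))[r0:r1,c0:c1]; m=cv2.morphologyEx(m,cv2.MORPH_CLOSE,np.ones((9,9)))
    k=max(cv2.findContours(m,cv2.RETR_EXTERNAL,cv2.CHAIN_APPROX_NONE)[0],key=cv2.contourArea); b=cv2.minAreaRect(k); p=np.array(b[0])+(c0,r0); print("fuse px",p.round(1),np.round(b[1],1),onz(c,p,z).round(4)); return p
E
python3 - <<'E'
from seat import *
c=dict(np.load("h1.npz")); im=cv2.imread("pics/h1.png")
seat(c,im,80,180,205,300); fuse(c,im,95,172,230,275,.05)
E
```

```text
Traceback (most recent call last):
  File "seat.py", line 11, in seat
    l=cv2.fitLine(np.array(P,np.float32),cv2.DIST_HUBER,0,.0005,.0001).ravel(); d=l[:2]*np.sign(l[0]); out.append((l[2:],d)); print("edge yaw",round(float(np.degrees(np.arctan2(d[1],d[0]))),2))
      ~~~~~~~~~~~^^^^^^^^^^^^^^^^^^^^^^^^^^^^^^^^^^^^^^^^^^^^^^^^^^^^^
cv2.error: OpenCV(4.12.0) /io/opencv/modules/imgproc/src/linefit.cpp:618: error: (-215:Assertion failed) npoints2 >= 0 || npoints3 >= 0 in function 'fitLine'
```

Request:
{"name": "servo_tool", "arguments": {"steps": [{"x":0.05,"y":-0.05,"z":0.03,"wx":0,"wy":0,"wz":0,"claw":1},{"x":0.08,"y":-0.1,"z":0.06,"wx":0,"wy":0,"wz":0,"claw":1},{"x":0.08,"y":-0.1,"z":0.1,"wx":0,"wy":0,"wz":0,"claw":1},{"x":0.08,"y":-0.1,"z":0.1,"wx":0,"wy":0,"wz":0,"claw":1},{"x":0.08,"y":-0.1,"z":0.1,"wx":0,"wy":0,"wz":0,"claw":1}]}}

```text
t: 33.57
tool_pos: [0.5172, -0.3311, 0.2589]
tcp_rot: [0.09, 0.996, 0.001, 0.0]
force: [0.2, -0.6, -0.2]
gripper_width: 0.171
grip_force: 68.7
```

```bash
python3 - <<'E'
from seat import *
plan((.488,-.324,.25,169.5))
c,im=cap("h2"); np.savez("h2.npz",**{k:np.array(v) for k,v in c.items()})
for p in((.4885,-.324,.052),(.488-.064,-.324+.012,.022)): print(proj(c,p))
E
```

```text
t 33.6 at [ 0.5172 -0.3311  0.2589] th 169.6 tilt [ 0.001  0.002 -1.   ] F [ 0.2 -0.6 -0.2] w 0.171 q [-0.11  0.36  0.79  1.49 -0.26  1.4   2.08]
 x 0.0750 y 0.0044 z 0.0222 | wx 0.0013 wy 0.0003 wz 0.0015
[279.46207393 164.08163152]
[279.45668519 106.65473146]
```

View pics/h2.png

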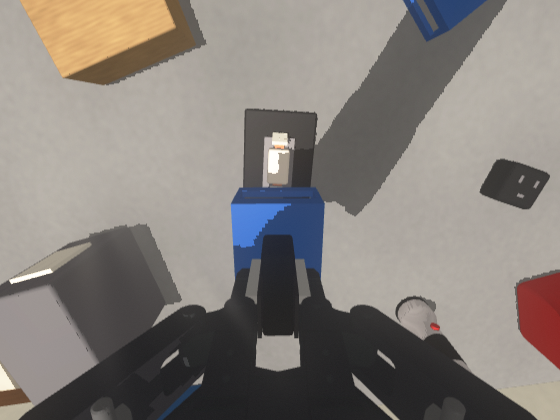

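The seat is seen head-on: plate columns 244–316 from row 110, fuse at about (279,160). My threshold missed the plate, so I'll check its values.

```bash
python3 - <<'E'
from seat import *
p=np.array([.5172,-.3311,.2589]); a=np.radians(169.6); X=np.array([np.cos(a),np.sin(a)]); Y=np.array([np.sin(a),-np.cos(a)])
c=dict(np.load("h2.npz")); im=cv2.imread("pics/h2.png")
m=cv2.inRange(cv2.cvtColor(im,cv2.COLOR_BGR2HSV),(105,110,30),(125,255,255)); m[:180]=0; m[275:]=0
V=cv2.cvtColor(im,cv2.COLOR_BGR2HSV)[:,:,2]
print("rows at col 245:",V[183:212,245]); 
for r in(188,195,203,215,225): x=np.flatnonzero(m[r]); print(r,x[0],x[-1])
for px,z in(((278,187.5),-.044),((278,202.5),-.006)):
    w=onz(c,px,p[2]+z)[:2]-p[:2]; print("end face at tool x",w@X,"y",w@Y)
for r in(205,215,225):
    x=np.flatnonzero(m[r]); w=onz(c,((x[0]+x[-1])/2,r),p[2]-.006)[:2]-p[:2]; l=onz(c,(x[0]-.5,r),p[2]-.006)-onz(c,(x[-1]+.5,r),p[2]-.006); print("centre y",w@Y,"width",np.linalg.norm(l))
E
```

```text
rows at col 245: [ 84  84  83  82  96 107 108 141 143 118 119 118 119 113  94  96 107 108
 108 108 140 197 220 220 220 220 220 219 220]
188 240 315
195 236 319
203 231 323
215 232 323
225 232 322
end face at tool x 0.039196780833469065 y -0.0007485964470769643
end face at tool x 0.03994078096733642 y -0.0009334847189047846
centre y -0.0014709983099036952 width 0.050022025597189775
centre y -0.0012037088428341841 width 0.05005933545494396
centre y -0.0014806506552793584 width 0.05009628847667866
```

```bash
python3 - <<'E'
from seat import *
plan((.4917,-.3244,.15,166.5),(.4917,-.3244,.105,166.5))
E
```

```text
t 33.6 at [ 0.5177 -0.3313  0.2595] th 169.7 tilt [ 0.002  0.001 -1.   ] F [ 0.   0.9 -0.4] w 0.169 q [-0.11  0.36  0.79  1.48 -0.26  1.4   2.08]
 x 0.0675 y 0.0049 z 0.2737 | wx 0.0009 wy 0.0010 wz 0.0351
 x 0.0677 y 0.0048 z 0.3862 | wx 0.0009 wy 0.0010 wz 0.0351
```

Request:
{"name": "servo_tool", "arguments": {"steps": [{"x":0.03,"y":0.005,"z":0.05,"wx":0,"wy":0,"wz":0.035,"claw":1},{"x":0.067,"y":0.005,"z":0.13,"wx":0.001,"wy":0.001,"wz":0.035,"claw":1},{"x":0.067,"y":0.005,"z":0.2,"wx":0.001,"wy":0.001,"wz":0.035,"claw":1},{"x":0.067,"y":0.005,"z":0.27,"wx":0.001,"wy":0.001,"wz":0.035,"claw":1},{"x":0.067,"y":0.005,"z":0.32,"wx":0.001,"wy":0.001,"wz":0.035,"claw":1},{"x":0.067,"y":0.005,"z":0.36,"wx":0.001,"wy":0.001,"wz":0.035,"claw":1},{"x":0.067,"y":0.005,"z":0.38,"wx":0.001,"wy":0.001,"wz":0.035,"claw":1},{"x":0.067,"y":0.005,"z":0.38,"wx":0.001,"wy":0.001,"wz":0.035,"claw":1},{"x":0.067,"y":0.005,"z":0.38,"wx":0.001,"wy":0.001,"wz":0.035,"claw":1}]}}

```text
t: 34.37
tool_pos: [0.4916, -0.3261, 0.1078]
tcp_rot: [0.118, 0.993, -0.001, 0.0]
force: [-0.3, 0.6, -0.8]
gripper_width: 0.175
grip_force: 68.7
```

```bash
python3 - <<'E'
from seat import *
plan((.4917,-.3244,.105,166.5),(.4917,-.3244,.08,166.5),(.4917,-.3244,.066,166.5))
c,im=cap("h3"); S=get_image("side"); cs=get_calibration("side");u=proj(cs,(.49,-.325,.06)).astype(int);print(u)
s=S[max(u[1]-75,0):u[1]+75,u[0]-75:u[0]+75]
cv2.imwrite("pics/crop8.png",np.hstack([im[60:260,180:380],cv2.resize(s,(200,200))]).repeat(2,0).repeat(2,1))
E
```

```text
t 34.4 at [ 0.4916 -0.3261  0.1078] th 166.4 tilt [-0.    -0.001 -1.   ] F [-0.3  0.6 -0.8] w 0.175 q [-0.09  0.43  0.75  1.74 -0.33  1.1   2.1 ]
 x 0.0008 y 0.0041 z 0.0069 | wx -0.0009 wy 0.0001 wz -0.0010
 x 0.0008 y 0.0042 z 0.0694 | wx -0.0009 wy 0.0001 wz -0.0010
 x 0.0008 y 0.0043 z 0.1044 | wx -0.0009 wy 0.0001 wz -0.0010
[312 157]
```

View pics/crop8.png

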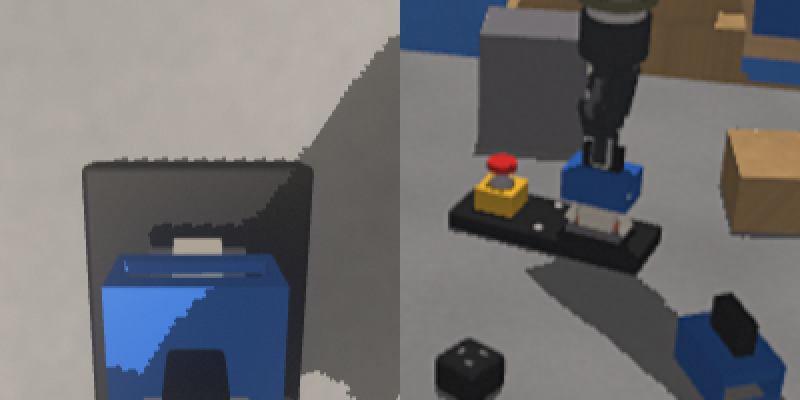

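The cover hangs over the hooks: hook centre at crop column 198, cover centre about 196. That agrees with a correction of about 1.6 mm. I'll lower onto the plinth, then press.

Request:
{"name": "servo_tool", "arguments": {"squeeze": 90, "steps": [{"x":0.001,"y":0.004,"z":0,"wx":0,"wy":0,"wz":0,"claw":1},{"x":0.001,"y":0.004,"z":0.01,"wx":0,"wy":0,"wz":0,"claw":1},{"x":0.001,"y":0.004,"z":0.02,"wx":0,"wy":0,"wz":0,"claw":1},{"x":0.001,"y":0.004,"z":0.03,"wx":0,"wy":0,"wz":0,"claw":1},{"x":0.001,"y":0.004,"z":0.04,"wx":0,"wy":0,"wz":0,"claw":1},{"x":0.001,"y":0.004,"z":0.05,"wx":0,"wy":0,"wz":0,"claw":1},{"x":0.001,"y":0.004,"z":0.06,"wx":0,"wy":0,"wz":0,"claw":1},{"x":0.001,"y":0.004,"z":0.06,"wx":0,"wy":0,"wz":0,"claw":1},{"x":0.001,"y":0.004,"z":0.06,"wx":0,"wy":0,"wz":0,"claw":1}]}}

```text
t: 35.22
tool_pos: [0.4907, -0.3247, 0.0826]
tcp_rot: [0.119, 0.993, -0.001, -0.0]
force: [0.8, -0.8, -2.1]
gripper_width: 0.165
grip_force: 92.6
```

Request:
{"name": "servo_tool", "arguments": {"steps": [{"x":0,"y":0,"z":0.008,"wx":0,"wy":0,"wz":0,"claw":1},{"x":0,"y":0,"z":0.016,"wx":0,"wy":0,"wz":0,"claw":1},{"x":0,"y":0,"z":0.022,"wx":0,"wy":0,"wz":0,"claw":1},{"x":0,"y":0,"z":0.028,"wx":0,"wy":0,"wz":0,"claw":1},{"x":0,"y":0,"z":0.034,"wx":0,"wy":0,"wz":0,"claw":1},{"x":0,"y":0,"z":0.04,"wx":0,"wy":0,"wz":0,"claw":1},{"x":0,"y":0,"z":0.04,"wx":0,"wy":0,"wz":0,"claw":1},{"x":0,"y":0,"z":0.04,"wx":0,"wy":0,"wz":0,"claw":1}]}}

```text
t: 35.88
tool_pos: [0.4903, -0.3247, 0.0665]
tcp_rot: [0.119, 0.993, -0.0, -0.001]
force: [-0.7, 0.2, 1.8]
gripper_width: 0.165
grip_force: 92.7
```

Request:
{"name": "servo_tool", "arguments": {"steps": [{"x":0,"y":0,"z":0.003,"wx":0,"wy":0,"wz":0,"claw":1},{"x":0,"y":0,"z":0.006,"wx":0,"wy":0,"wz":0,"claw":1},{"x":0,"y":0,"z":0.008,"wx":0,"wy":0,"wz":0,"claw":1},{"x":0,"y":0,"z":0.008,"wx":0,"wy":0,"wz":0,"claw":1}]}}

```text
t: 36.22
tool_pos: [0.4902, -0.3248, 0.0662]
tcp_rot: [0.119, 0.993, 0.001, -0.0]
force: [-14.5, 10.0, 35.9]
gripper_width: 0.164
grip_force: 97.8
```

Request:
{"name": "servo_tool", "arguments": {"steps": [{"x":0,"y":0,"z":-0.004,"wx":0,"wy":0,"wz":0,"claw":1},{"x":0,"y":0,"z":-0.008,"wx":0,"wy":0,"wz":0,"claw":0.4},{"x":0,"y":0,"z":-0.008,"wx":0,"wy":0,"wz":0,"claw":0},{"x":0,"y":0,"z":-0.008,"wx":0,"wy":0,"wz":0,"claw":-0.3},{"x":0,"y":0,"z":-0.008,"wx":0,"wy":0,"wz":0,"claw":-0.3},{"x":0,"y":0,"z":-0.06,"wx":0,"wy":0,"wz":0,"claw":-0.3},{"x":0,"y":0,"z":-0.12,"wx":0,"wy":0,"wz":0,"claw":-0.3},{"x":-0.05,"y":0,"z":-0.22,"wx":0,"wy":0,"wz":0,"claw":1},{"x":-0.12,"y":0,"z":-0.32,"wx":0,"wy":0,"wz":0,"claw":1},{"x":-0.2,"y":0,"z":-0.4,"wx":0,"wy":0,"wz":0,"claw":1},{"x":-0.28,"y":0,"z":-0.42,"wx":0,"wy":0,"wz":0,"claw":1},{"x":-0.32,"y":0,"z":-0.42,"wx":0,"wy":0,"wz":0,"claw":1},{"x":-0.32,"y":0,"z":-0.42,"wx":0,"wy":0,"wz":0,"claw":1},{"x":-0.32,"y":0,"z":-0.42,"wx":0,"wy":0,"wz":0,"claw":1}]}}

```text
t: 37.38
tool_pos: [0.6154, -0.3549, 0.2302]
tcp_rot: [0.119, 0.993, -0.001, -0.001]
force: [0.4, -0.2, -0.4]
gripper_width: -0.001
grip_force: 0.0
```

```bash
python3 - <<'E'
from seat import *
plan((.6115,-.355,.12,166.5),(.6115,-.355,.07,166.5))
c,im=cov("h4",.060); 
H=cv2.cvtColor(im,cv2.COLOR_BGR2HSV); m=cv2.inRange(H,(0,150,90),(6,255,255))
for k in cv2.findContours(m,cv2.RETR_EXTERNAL,cv2.CHAIN_APPROX_NONE)[0]:
    if cv2.contourArea(k)>60: p=cv2.minEnclosingCircle(k)[0]; print("red",p,onz(c,p,.082).round(4))
S=get_image("side"); s=S[82:232,237:387]
cv2.imwrite("pics/crop9.png",np.hstack([cv2.resize(im[60:360,100:400],(400,400)),cv2.resize(s,(400,400))]))
E
```

```text
t 37.4 at [ 0.6154 -0.3549  0.2302] th 166.4 tilt [-0.003 -0.001 -1.   ] F [ 0.4 -0.2 -0.4] w -0.001 q [ 0.01  0.61  0.74  1.23 -0.4   1.45  2.03]
 x 0.0088 y -0.0021 z 0.2754 | wx -0.0012 wy -0.0016 wz -0.0014
 x 0.0085 y -0.0019 z 0.4004 | wx -0.0012 wy -0.0016 wz -0.0014
blue [ 490.  -325.5] [50.7 80.8] 76.4 px (277.5, 65.99999237060547) (251, 20, 54, 93)
red (277.0, 198.62069702148438) [ 0.6119 -0.356   0.082 ]
```

View pics/crop9.png

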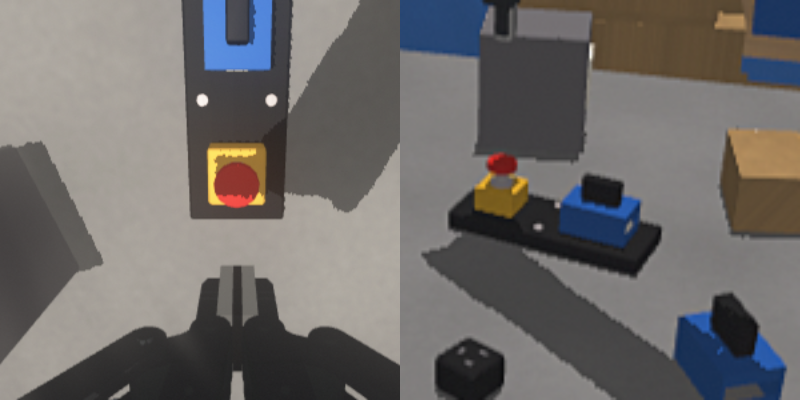

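The cover sits flat on its seat; its top measures 80.8 × 50.7 mm at 60 mm height. The red head is at (0.612, −0.356). Now I'll press the plunger.

Request:
{"name": "servo_tool", "arguments": {"steps": [{"x":0.008,"y":-0.004,"z":0.08,"wx":0,"wy":0,"wz":0,"claw":1},{"x":0.008,"y":-0.004,"z":0.16,"wx":-0.001,"wy":-0.0016,"wz":0,"claw":1},{"x":0.008,"y":-0.004,"z":0.24,"wx":-0.001,"wy":-0.0016,"wz":0,"claw":1},{"x":0.008,"y":-0.004,"z":0.31,"wx":-0.001,"wy":-0.0016,"wz":0,"claw":1},{"x":0.008,"y":-0.004,"z":0.35,"wx":-0.001,"wy":-0.0016,"wz":0,"claw":1},{"x":0.008,"y":-0.004,"z":0.365,"wx":-0.001,"wy":-0.0016,"wz":0,"claw":1},{"x":0.008,"y":-0.004,"z":0.375,"wx":-0.001,"wy":-0.0016,"wz":0,"claw":1},{"x":0.008,"y":-0.004,"z":0.385,"wx":-0.001,"wy":-0.0016,"wz":0,"claw":1},{"x":0.008,"y":-0.004,"z":0.393,"wx":-0.001,"wy":-0.0016,"wz":0,"claw":1},{"x":0.008,"y":-0.004,"z":0.4,"wx":-0.001,"wy":-0.0016,"wz":0,"claw":1},{"x":0.008,"y":-0.004,"z":0.4,"wx":-0.001,"wy":-0.0016,"wz":0,"claw":1},{"x":0.008,"y":-0.004,"z":0.4,"wx":-0.001,"wy":-0.0016,"wz":0,"claw":1}]}}

```text
t: 38.48
tool_pos: [0.6117, -0.3562, 0.0726]
tcp_rot: [0.119, 0.993, -0.0, 0.001]
force: [-3.6, 0.7, 5.6]
gripper_width: -0.001
grip_force: 2.9
```

Request:
{"name": "servo_tool", "arguments": {"steps": [{"x":0,"y":0,"z":0.004,"wx":0,"wy":0,"wz":0,"claw":1},{"x":0,"y":0,"z":0.008,"wx":0,"wy":0,"wz":0,"claw":1},{"x":0,"y":0,"z":0.01,"wx":0,"wy":0,"wz":0,"claw":1},{"x":0,"y":0,"z":0.01,"wx":0,"wy":0,"wz":0,"claw":1}]}}

```text
t: 38.82
tool_pos: [0.6118, -0.3563, 0.0701]
tcp_rot: [0.119, 0.993, -0.0, 0.002]
force: [-6.8, 4.0, 15.4]
gripper_width: 0.001
grip_force: 7.9
```

Request:
{"name": "servo_tool", "arguments": {"steps": [{"x":0,"y":0,"z":0.002,"wx":0,"wy":0,"wz":0,"claw":1},{"x":0,"y":0,"z":0.002,"wx":0,"wy":0,"wz":0,"claw":1},{"x":0,"y":0,"z":-0.01,"wx":0,"wy":0,"wz":0,"claw":1},{"x":0,"y":0,"z":-0.025,"wx":0,"wy":0,"wz":0,"claw":1},{"x":0,"y":0,"z":-0.04,"wx":0,"wy":0,"wz":0,"claw":1},{"x":0,"y":0,"z":-0.08,"wx":0,"wy":0,"wz":0,"claw":1},{"x":0,"y":0,"z":-0.16,"wx":0,"wy":0,"wz":0,"claw":1},{"x":0,"y":0,"z":-0.25,"wx":0,"wy":0,"wz":0,"claw":1},{"x":0,"y":0,"z":-0.35,"wx":0,"wy":0,"wz":0,"claw":1},{"x":0.0,"y":0,"z":-0.42,"wx":0,"wy":0,"wz":0,"claw":1},{"x":0.0,"y":0,"z":-0.42,"wx":0,"wy":0,"wz":0,"claw":1},{"x":0.0,"y":0,"z":-0.42,"wx":0,"wy":0,"wz":0,"claw":1},{"x":0.0,"y":0,"z":-0.42,"wx":0,"wy":0,"wz":0,"claw":1}]}}

```text
t: 39.9
tool_pos: [0.6112, -0.3554, 0.2348]
tcp_rot: [0.119, 0.993, 0.0, 0.001]
force: [-0.2, -0.2, -0.9]
gripper_width: 0.002
grip_force: 0.0
```

```bash
python3 - <<'E'
from seat import *
plan((.6115,-.355,.12,166.5))
c,im=cov("h5",.060)
S,S0=get_image("side"),cv2.imread("pics/side1.png")
r=lambda I:cv2.boundingRect(cv2.inRange(cv2.cvtColor(I,cv2.COLOR_BGR2HSV),(0,150,90),(6,255,255))[130:160,255:295]); print(r(S),r(S0))
T=get_image("top");T0=cv2.imread("pics/top0.png")
g=lambda I:cv2.boundingRect(cv2.inRange(cv2.cvtColor(I,cv2.COLOR_BGR2HSV),(55,120,40),(75,255,255))[150:330,40:260]);print(g(T),g(T0))
for p,a,_ in blobs(T,(6,100,110),(16,255,255),15):
    if 175<p[0]<400 and 155<p[1]<300: print(p.round(1),a)
E
```

```text
t 39.9 at [ 0.6112 -0.3554  0.2348] th 166.4 tilt [ 0.002  0.001 -1.   ] F [-0.2 -0.2 -0.9] w 0.002 q [ 0.01  0.6   0.74  1.23 -0.39  1.45  2.04]
 x -0.0001 y 0.0009 z 0.2870 | wx 0.0006 wy 0.0009 wz -0.0017
blue [ 490.  -325.5] [50.7 79.8] 76.3 px (279.0, 70.49999237060547) (253, 26, 53, 90)
(15, 10, 11, 7) (0, 0, 0, 0)
(41, 12, 114, 111) (41, 12, 114, 111)
```

```bash
python3 -c "
from plant import ctrl
print(ctrl.close_job())"
```

```text
the job is handed in; nothing more can be done
None
```

I handed the job in at about 40 s, but the hand-in returned no verdict: all four blown fuses went into the bin, the lid was eased shut by its pedal, the cover pressed home to a hard stop and measured flat on its seat, and the reset plunger pressed to its stop and back up.

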